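# Stow the soap cartons flat in the clamp rack

### The job

Stow all the tall soap cartons in the bamboo rack: swing the steel lock handle from locked to fully open, draw the sliding clamp bar all the way back, and lay every carton in the rack on a broad face, its length running from front to back and side by side with the others. Then slide the clamp bar up until the cartons are snug against one another and the end board, firmly pressed but not crushed, and swing the lock handle fully back to locked. Leave the jars, soap dish, tongue scraper and incense holder where they stand.

Things in the scene. Friction and masses are not known exactly. Their poses are not given: they have to be found in the camera images.
- rack: Fixed bamboo rack, 226 x 330 mm, yaw varies. Origin at shelf height (z = 0). x: front (robot side) to back, y left, z up. Front lip x -119 to -109 mm, 16 high. Back rail x 95 to 107, 34 high. All run from y -165 to 165. Between end board and drawn-back clamp bar the bay is y -140 to 140 mm: room for three cartons with gaps.
- step (a point): Middle of the rack's step edge, at rack (-45, 0, 16) mm, axes as the rack's. In front of it the gutter: rack x -109 to -45, floor 4 mm high. Behind it the flat deck, 16 mm high, x -45 to 95. A carton standing in the gutter and pushed at its top to the back has its foot blocked by the 12 mm step and tips onto the deck, its foot end overhanging the step about 12 mm.
- cheek: Fixed upright end board at the rack's left (+y) end, 205 mm long (along rack x), 15 thick, 60 high. Its origin is at rack (0, 140, 0) mm; the face that the cartons are pressed against is the plane rack y = 140 mm.
- jaw (a joint): Sliding clamp bar, in m, 0 to 0.2, moves along rack +y towards the end board. 0 = all the way back; its pressing face is at rack y = -140 mm + this value. About 1.5 N friction (the cartons' drag adds up to 7 N); stays where it is left. Snug at 0.07 with three cartons, 0.14 with two. Press with some 15 to 20 N.
- jaw_grip (a point): Point in the clamp bar's grip tab to be pinched, 98 mm above the shelf, 10 mm behind (rack -y of) the pressing face, at rack x = 22 mm. Axes parallel to the rack's. The tab is 40 mm along rack x, 14 thick along rack y, 54 to 114 mm high; it stands on the middle of the bar, which is 130 mm long (rack x -43 to 87), 20 thick, 18 to 56 high.
- lock (a joint): Quarter-turn lock handle, rad, 0 to 1.571: a flat steel lever on a vertical axis at rack (-85, 195) mm, outside the end board's front corner. 0 = locked, lever along rack +x; 1.571 = open, lever along rack +y (opens anticlockwise from above). Light friction (0.12 N m); stays where left. Starts within 0.12 of locked. Fully open or locked: within 0.15 of the stop.
- lock_tip (a point): Point near the free end of the lock lever, 85 mm from its axis, 80 mm above the shelf. The lever is 90 mm long, 14 mm wide and 16 mm high (z 72 to 88 mm).
- carton_a: Cardboard soap carton, 50 (own x) x 70 (own y) x 115 mm (own z), 0.15 to 0.27 kg, all alike. Origin at its centre of mass, on its long middle line, 42 mm above its foot (73 below its top). Starts standing on the shelf right of the rack. Broad faces: own +x and -x sides; lying so on the deck its origin is 41 mm up. Fallen on a narrow side, it rolls over if pushed high. May be absent (two or three are there).
- carton_b: Cardboard soap carton, 50 (own x) x 70 (own y) x 115 mm (own z), 0.15 to 0.27 kg, all alike. Origin at its centre of mass, on its long middle line, 42 mm above its foot (73 below its top). Starts standing on the shelf right of the rack. Broad faces: own +x and -x sides; lying so on the deck its origin is 41 mm up. Fallen on a narrow side, it rolls over if pushed high. May be absent (two or three are there).
- carton_c: Cardboard soap carton, 50 (own x) x 70 (own y) x 115 mm (own z), 0.15 to 0.27 kg, all alike. Origin at its centre of mass, on its long middle line, 42 mm above its foot (73 below its top). Starts standing on the shelf right of the rack. Broad faces: own +x and -x sides; lying so on the deck its origin is 41 mm up. Fallen on a narrow side, it rolls over if pushed high. May be absent (two or three are there).
- jar_a: Open empty glass jar, 72 mm wide, 78 mm high, origin under its centre; stands among the cartons, to be left alone.
- jar_b: The other such glass jar, behind the rack, to be left alone.
- incense_holder: Ceramic incense holder, 96 mm wide, 36 mm high, origin under its centre; to be left alone.
- scraper: Stainless steel U-shaped tongue scraper, 120 x 56 mm, 8 mm high; to be left alone.
- soap_dish: Terracotta soap dish, 90 x 120 x 30 mm, origin under its centre; to be left alone.
Not all that is in view belongs to the job. There is more than one size of the cheek; the one meant has the size given above. Leave any yellow look-alike of the carton_b alone.

How it is judged:
By the outcome, as a careful person would: the job done as asked, in the order asked, and still so for the second after the job is handed in, with the robot touching nothing.
Of carton_a, carton_b, carton_c only 2 to 3 are there at a start; the rules pass over those that are not, and their reading is None.
At some moment in a run one of carton_a, carton_b, carton_c may be knocked a few centimetres aside while the robot is not near it.
It also fails if it takes over 210 s, if anything falls off the work surface, if the arm or the gripper's body presses on something with over 40 N, if the wrist force passes 120 N, or if a joint passes its speed limit or range.

### The arm

A 7-joint arm with a two-finger parallel gripper is mounted at the origin on the work surface. World frame = base frame: x ahead of the robot, y to its left, z up, the work surface at z = 0. Lengths are in m, angles in rad, forces in N, time in s.
With the tool pointing down it reaches from about 0.425 to 0.925 m from the base axis. Payload 6.8 kg.
Tool frame: the origin (TCP) lies midway between the tips of the shut fingers; the grasp point (between the pads) lies 19 mm behind it; z points along the fingers, y is the direction in which the jaws open and shut (so a half turn about z gives the same grasp; the last joint's range is limited). The gripper opens to 85 mm and grips with 20 to 120 N. Pads are 22 mm wide; open, the fingers measure 114 mm over their backs; the gripper's body (76 mm by 85 mm) begins 54 mm behind the grasp point. The pads swing forward as they close: fully open they stand 13 mm farther back than shut.
Start: joints at [1.159, 0.477, 0.022, 1.555, -0.011, 1.109, -0.083], TCP at [0.202, -0.644, 0.231] pointing down, gripper open.
Joint ranges: [-2.96, 2.96], [-0.34, 2.1], [-1.41, 1.46], [0.24, 2.44], [-1.37, 4.51], [0.17, 1.92], [-2.96, 2.96]. Speed limits (rad/s): [2.39, 2.39, 3.14, 3.14, 3.14, 3.14, 3.14].

### API

Orientations are given as a unit quaternion [w, x, y, z].
In Python, from station import * gives the robot as it stands. The module is installed in compiled form; this text tells all that it offers.
- The arm moves only by the tool jog_arm, never from a script. Its arguments are lists of equal length, an entry for each row: "dp": the shift along the tool's x, y, z in units of 25 mm (1.0 is 25 mm), a list of three; "angular": the turn, a rotation vector about the tool's x, y, z in units of 5 degrees (1.0 is 5 degrees), a list of three; "claw": the finger opening in mm, from 0 to 85.4. A call has exactly 5 rows; each row is the pose to reach, as a shift and turn from the pose commanded when the call began, along the tool's axes at that moment; what a row does not reach only later rows make up. A row lasts 1/10 s, in which the tool goes at most 50 mm and 8.59 degrees, less where a joint would pass 70% of its speed; a pose out of reach is approached as far as the arm can. A call with a gripper value outside its range is refused whole. The fingers move at their own pace and stop on an object; "grip_force" is the grip in N (left out, the last holds). Time passes only in rows, so rows that repeat a pose let the fingers close, or fill a call up. It gives the time, the measured TCP pose, the force and the opening at its end, in the units of the state.
- get_obs(): the state, without advancing time (a new reading comes with each control period).
- read_camera(name): name is "scene" or "side" or "wrist"; returns a dict with "pixels" (384x512x3 uint8, blue, green, red), "camera_matrix" (3x3 intrinsics, pixels), "rvec" (rotation vector, rad) and "tvec" (3), from world to camera coordinates, as OpenCV has them. Camera axes: x right, y down, z forward; pixel columns grow to the right and rows downward; lengths in m; the calibration is good to about 2 mm. A picture is of the moment at which its call begins. There is no depth.
- hand_in(): hands the job in, once; it reports no verdict.
The state is a dict: "t": time; "q": joint angles; "joint_vel": joint speeds; "joint_torque": joint torques, N m; "eef_pos": TCP position; "tool_rot": TCP orientation; "contact_force": force on the tool from outside, world axes, zero at the start; "torque": the same for the moment, N m; "gripper_width": opening from 0.0 (shut) to 1.0 (fully open).
Only numpy, scipy, OpenCV 4.12 (cv2) and the standard library are available. Lean on these libraries where they do the work, as an engineer would, in place of code of your own. Each camera call takes 0.05 s, during which the arm holds its last target.

## Working session

There is one attempt and no reset: what is moved stays moved. The work goes in short steps, Python scripts to look and compute and a tool call to move; the robot and the scene stay as the last step left them, time stands still between calls to the robot, and variables do not carry over. Pictures are saved under pics/ and viewed, and the job is handed in when it is done.

Besides the shell and the picture viewer there is one more tool, called as name(argument=value, ...) on one line, values as JSON. jog_arm: Moves the arm, as the interface text tells. Its arguments: {"type":"object","properties":{"dp":{"type":"array","items":{"type":"array","items":{"type":"number"}}},"angular":{"type":"array","items":{"type":"array","items":{"type":"number"}}},"claw":{"type":"array","items":{"type":"number"}},"grip_force":{"type":"number"}},"required":["dp","angular","claw"]}

```bash
mkdir -p pics; cat > h.py <<'E'
from station import *
import numpy as np, cv2
from scipy.spatial.transform import Rotation as R
def snap(name,fn=None,crop=None,scale=1):
    c=read_camera(name); im=c["pixels"]
    import pickle; pickle.dump(c,open('/tmp/%s.pkl'%name,'wb'))
    if crop: im=im[crop[1]:crop[3],crop[0]:crop[2]]
    if scale!=1: im=cv2.resize(im,None,fx=scale,fy=scale,interpolation=cv2.INTER_CUBIC)
    if fn: cv2.imwrite('pics/'+fn,im)
    return c
def load(name):
    import pickle; return pickle.load(open('/tmp/%s.pkl'%name,'rb'))
def ray(c,uv):
    Rm=cv2.Rodrigues(np.array(c["rvec"],float))[0]; t=np.array(c["tvec"],float).ravel()
    d=np.linalg.inv(np.array(c["camera_matrix"]))@np.array([uv[0],uv[1],1.0])
    return -Rm.T@t, Rm.T@d
def atz(c,uv,z):
    o,d=ray(c,uv); return o+d*(z-o[2])/d[2]
def proj(c,P):
    return cv2.projectPoints(np.array(P,float).reshape(-1,3),np.array(c["rvec"],float),np.array(c["tvec"],float),np.array(c["camera_matrix"],float),None)[0].reshape(-1,2)
E
python3 - <<'E'
from h import *
print(get_obs())
for n in("scene","side","wrist"):
    c=snap(n,n+'0.png',scale=1.5)
    o,d=ray(c,(256,192)); print(n,o.round(3),d.round(3))
E
```

```text
{'t': 0.0, 'q': array([ 1.15889526,  0.47778724,  0.02236469,  1.55644252, -0.01152242,
        1.10926624, -0.08313797]), 'joint_vel': array([ 0.00178717, -0.00012905,  0.00047106,  0.00106964, -0.00104736,
        0.00138908,  0.00019319]), 'joint_torque': array([ 1.15183325e-04, -5.96452439e+01,  1.60805516e+00, -2.81201380e+01,
        1.24207433e-02,  9.40084748e-03,  4.13057091e-05]), 'eef_pos': array([ 0.20173193, -0.64354614,  0.23033858]), 'tool_rot': array([-8.65889905e-04,  9.88488556e-01,  1.51293049e-01, -1.94610962e-04]), 'contact_force': array([0.17200521, 0.63024208, 0.86840773]), 'torque': array([-0.0563152 , -0.03016839, -0.01147174]), 'gripper_width': 1.0009143545885344}
scene [ 0.789 -0.451  0.841] [-0.253  0.559 -0.79 ]
side [0.242 0.754 0.648] [ 0.311 -0.748 -0.586]
wrist [ 0.269 -0.623  0.373] [-0.272 -0.082 -0.959]
```

View pics/scene0.png

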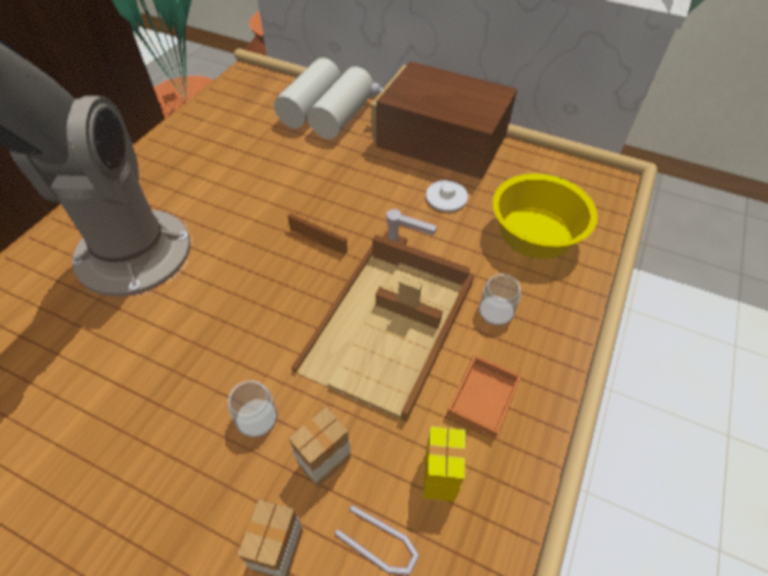

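View pics/side0.png

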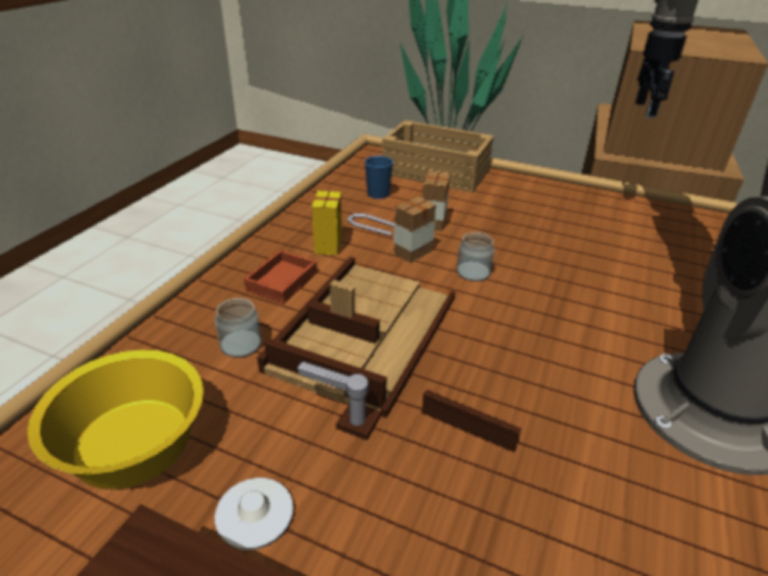

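View pics/wrist0.png

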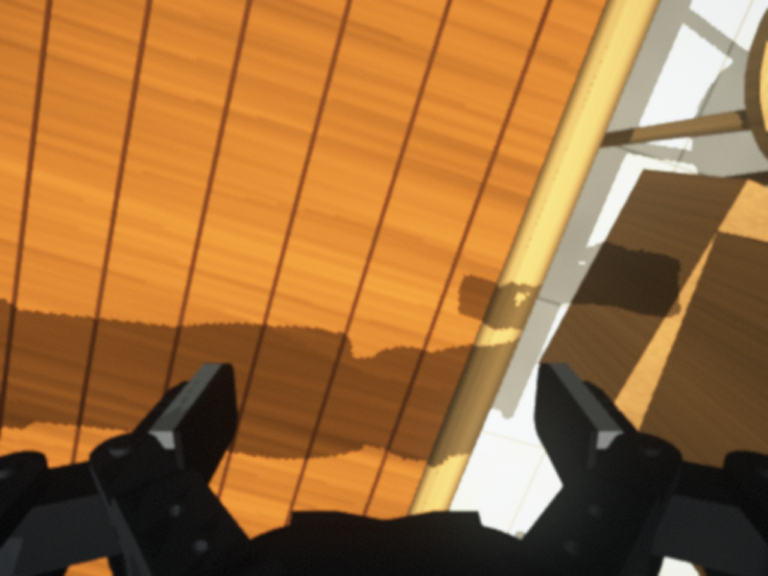

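```bash
python3 - <<'E'
from h import *
c=load('scene'); im=c['pixels']
cv2.imwrite('pics/s1.png',cv2.resize(im[130:290,180:340],None,fx=3.7,fy=3.7,interpolation=cv2.INTER_CUBIC))
cv2.imwrite('pics/s2.png',cv2.resize(im[245:384,140:340],None,fx=4,fy=4,interpolation=cv2.INTER_CUBIC))
c=load('side'); im=c['pixels']
cv2.imwrite('pics/s3.png',cv2.resize(im[110:300,140:340],None,fx=3.15,fy=3.15,interpolation=cv2.INTER_CUBIC))
E
```

```text
(no output)
```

View pics/s1.png

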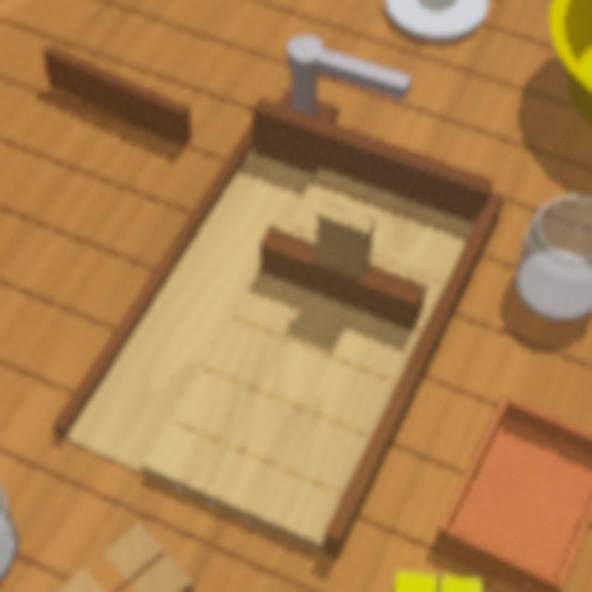

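View pics/s2.png

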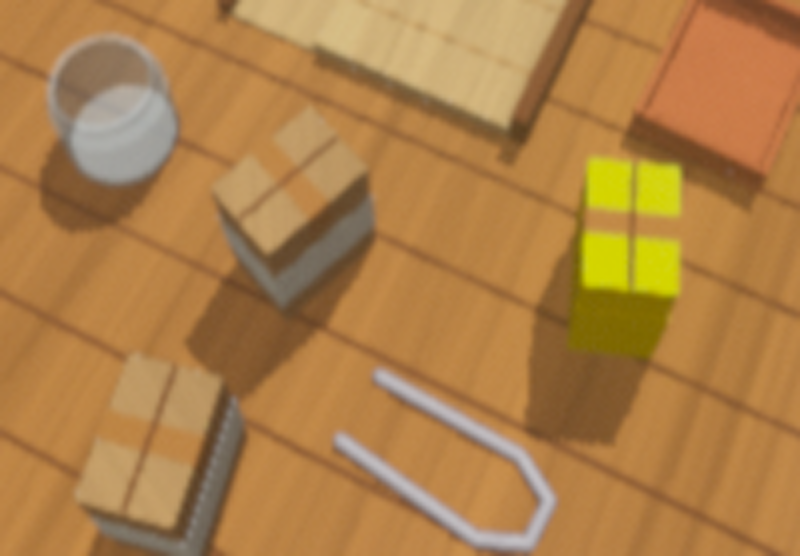

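View pics/s3.png

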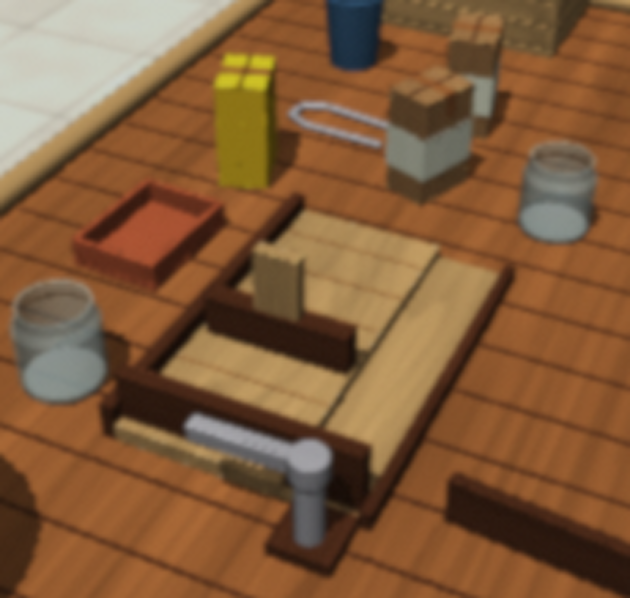

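```bash
cat > fit.py <<'E'
from h import *
from scipy.optimize import least_squares
cs,cd=load('scene'),load('side')
S=lambda u,v:(180+u/3.7,130+v/3.7)
D=lambda u,v:(140+u/3.15,110+v/3.15)
pts=[(cs,S(305,45),(-85,195,88)),
(cs,S(262,100),(-102.5,155,60)),(cs,S(497,187),(102.5,155,60)),
(cs,S(60,432),(-114,-165,16)),(cs,S(330,545),(101,-165,30)),(cs,S(148,468),(-45,-165,16)),
(cd,D(512,265),(-114,-165,16)),(cd,D(298,197),(101,-165,34)),(cd,D(438,245),(-45,-165,16)),
(cd,D(368,452),(-102.5,155,60)),(cd,D(118,372),(102.5,155,60)),(cd,D(310,458),(-85,195,88))]
def rackT(p,P):
    P=np.array(P,float)/1000; c,s=np.cos(p[2]),np.sin(p[2])
    return np.array([p[0]+c*P[0]-s*P[1],p[1]+s*P[0]+c*P[1],P[2]])
def res(p): return np.concatenate([proj(c,rackT(p,P))[0]-uv for c,uv,P in pts])
r=least_squares(res,[0.65,-0.05,0],loss='soft_l1')
if __name__=='__main__':
    p=r.x; print(p, np.degrees(p[2])); print(res(p).reshape(-1,2).round(1))
    # jaw: tab top
    def at(c,uv,z): 
        w=atz(c,uv,z)[:2]-p[:2]; cc,s=np.cos(p[2]),np.sin(p[2]); return (np.array([cc*w[0]+s*w[1],-s*w[0]+cc*w[1]])*1000).round(1)
    for uv in [(316,215),(374,225)]: print('tab',at(cs,S(*uv),.114))
    for uv in [(252,243),(303,258),(253,249)]: print('tab side',at(cd,D(*uv),.114))
    print('bar',at(cs,S(265,230),.056),at(cs,S(422,292),.056),at(cd,D(210,290),.056),at(cd,D(355,325),.056))
    print('lever',at(cs,S(408,82),.080),at(cd,D(188,425),.080))
    C=lambda u,v:(140+u/4,245+v/4)
    w=lambda *uv: atz(cs,C(*uv),.115)[:2].round(4)
    A=[w(310,108),w(212,190),w(268,257),w(370,178)]
    B=[w(132,352),w(224,378),w(175,530),w(76,495)]
    for q in(A,B):
        q=np.array(q); print(q.tolist(), 'c',q.mean(0).round(4),[np.linalg.norm(q[i]-q[(i+1)%4]).round(4) for i in range(4)],[np.degrees(np.arctan2(*(q[(i+1)%4]-q[i])[::-1])).round(1) for i in range(4)])
    Y=[w(588,158),w(682,166),w(676,296),w(582,290)]; print('Y',np.mean(Y,0))
    print('jar',atz(cs,C(125,135),0.0),atz(cs,C(105,85),0.078))
    print('scr',[w2.round(3) for w2 in [atz(cs,C(u,v),0.004)[:2] for u,v in[(375,375),(337,440),(520,455),(550,500),(475,540)]]])
    for n,P in dict(jawgrip=(22,-150,98),lockax=(-85,195,80),cheekc=(0,140,0)).items(): print(n,rackT(p,P).round(4))
E
python3 fit.py
```

```text
[0.56926533 0.06262427 0.00705273] 0.40409155662795126
[[-1.3  1.5]
 [-0.5 -0.1]
 [-0.4 -1.5]
 [-1.5 -0.3]
 [-0.  -1. ]
 [-2.4 -0.1]
 [-1.2 -0.5]
 [-0.4 -1.6]
 [-0.1 -0.1]
 [-3.2  0.6]
 [-3.4 -0.5]
 [ 0.1 -0.8]]
tab [ 4.2 23.7]
tab [45.2 33. ]
tab side [45.1 28.7]
tab side [ 0.1 29.6]
tab side [40.6 35.6]
bar [-42.1  36.5] [87.7 33.7] [84.8 31.1] [-41.8  21.8]
lever [  6.  207.5] [  6.9 197.3]
[[0.5756, -0.1783], [0.5513, -0.2424], [0.5965, -0.261], [0.6246, -0.2001]] c [ 0.587  -0.2204] [np.float64(0.0686), np.float64(0.0489), np.float64(0.0671), np.float64(0.0536)] [np.float64(-110.8), np.float64(-22.4), np.float64(65.2), np.float64(156.0)]
[[0.5593, -0.3316], [0.6072, -0.3227], [0.6218, -0.3907], [0.5717, -0.3979]] c [ 0.59   -0.3607] [np.float64(0.0487), np.float64(0.0695), np.float64(0.0506), np.float64(0.0674)] [np.float64(10.5), np.float64(-77.9), np.float64(-171.8), np.float64(100.6)]
Y [ 0.762025 -0.1639  ]
jar [ 0.44474265 -0.20189552  0.        ] [ 0.44857858 -0.20356291  0.078     ]
scr [array([ 0.656, -0.265]), array([ 0.653, -0.305]), array([ 0.749, -0.268]), array([ 0.773, -0.282]), array([ 0.744, -0.317])]
jawgrip [ 0.5923 -0.0872  0.098 ]
lockax [0.4829 0.257  0.08  ]
cheekc [0.5683 0.2026 0.    ]
```

```bash
cat >> h.py <<'E'
def Rt(yaw,pitch=0,roll=0):
    # tool pointing down, tool x at yaw(deg); pitch = tilt about tool y (deg), roll about tool x
    return R.from_euler('z',yaw,degrees=True)*R.from_euler('x',180,degrees=True)*R.from_euler('yx',[pitch,roll],degrees=True)
def cur():
    o=get_obs(); q=np.array(o['tool_rot']); return np.array(o['eef_pos']),R.from_quat(q[[1,2,3,0]]),o
def go(*targets):
    """each (x,y,z,yaw[,pitch]) -> dp/angular from the current pose"""
    p,r,o=cur()
    print('t %.2f pos %s yaw %.1f F %s w %.3f q %s'%(o['t'],p.round(4),np.degrees(np.arctan2(*r.as_matrix()[[1,0],0])),np.array(o['contact_force']).round(1),o['gripper_width'],o['q'].round(2)))
    for t in targets:
        T=Rt(*t[3:]); d=r.inv().apply(np.array(t[:3])-p)/.025; a=(r.inv()*T).as_rotvec(degrees=True)/5
        print(t,'dp',d.round(2).tolist(),'ang',a.round(2).tolist())
E
python3 - <<'E'
from h import *
go((.56,.222,.23,17),(.45,-.2,.25,17))
E
```

```text
t 0.15 pos [ 0.2018 -0.6437  0.2305] yaw 17.4 F [ 0.4  0.  -0.1] w 0.994 q [ 1.16  0.48  0.02  1.56 -0.01  1.11 -0.08]
(0.56, 0.222, 0.23, 17) dp [24.03, -28.75, 0.06] ang [-0.02, 0.0, 0.08]
(0.45, -0.2, 0.25, 17) dp [14.78, -13.96, -0.76] ang [-0.02, 0.0, 0.08]
```

Candidates (scene picture, 768×576):
- **Cartons:** kraft/white at (320,445) and (270,538). The yellow box at (445,462) is the look-alike and stays put. No third carton is in view.
- **Cheek:** the board at the rack's left end, (420,258). The free board at (317,234) is a shorter decoy.
- **Lock:** the lever at (410,222).

The close crops s1 and s2 confirm these: the tops measure about 50×69 mm, and the lever and rack fit to about 2 px. I start with the lock.

jog_arm(dp=[[2, -1.5, -0.4], [4, -3, -0.8], [6, -4.5, -0.8], [7.5, -6, -0.8], [9, -7.5, -0.8]], angular=[[0, 0, 0], [0, 0, 0], [0, 0, 0], [0, 0, 0], [0, 0, 0]], claw=[60, 40, 20, 0, 0])

```text
t: 0.65
eef_pos: [0.3398, -0.435, 0.251]
tool_rot: [0.0, 0.988, 0.151, 0.0]
contact_force: [1.1, -0.6, 0.3]
gripper_width: 0.144
```

```bash
python3 - <<'E'
from h import *
go((.56,.222,.23,17),(.5,.05,.25,17))
E
```

```text
t 0.65 pos [ 0.3398 -0.435   0.251 ] yaw 17.4 F [ 1.1 -0.6  0.3] w 0.144 q [ 0.85  0.26 -0.07  1.83  0.02  1.06 -0.49]
(0.56, 0.222, 0.23, 17) dp [16.27, -22.44, 0.84] ang [0.0, -0.0, 0.08]
(0.5, 0.05, 0.25, 17) dp [11.92, -16.59, 0.04] ang [0.0, -0.0, 0.08]
```

jog_arm(dp=[[1.5, -1.4, 0], [3, -2.8, 0], [4.3, -4.4, 0], [5.5, -6, 0], [6.7, -7.6, 0]], angular=[[0, 0, 0], [0, 0, 0.5], [0, 0, 1], [0, 0, 2], [0, 0, 3.4]], claw=[0, 0, 0, 0, 0])

```text
t: 1.15
eef_pos: [0.4403, -0.2087, 0.2509]
tool_rot: [0.0, 1.0, 0.004, 0.0]
contact_force: [1.4, -0.1, 0.5]
gripper_width: 0.004
```

```bash
python3 - <<'E'
from h import *
go((.548,.220,.23,0))
E
```

```text
t 1.15 pos [ 0.4403 -0.2087  0.2509] yaw 0.4 F [ 1.4 -0.1  0.5] w 0.004 q [ 0.5   0.16 -0.2   1.96  0.04  1.03 -1.29]
(0.548, 0.22, 0.23, 0) dp [4.43, -17.12, 0.84] ang [0.0, -0.0, 0.08]
```

jog_arm(dp=[[0.9, -2, 0], [1.8, -4, 0], [2.7, -6, 0], [3.6, -8, 0], [4.4, -9.8, 0]], angular=[[0, 0, 0], [0, 0, 0], [0, 0, 0], [0, 0, 0], [0, 0, 0]], claw=[0, 0, 0, 0, 0])

```text
t: 1.65
eef_pos: [0.5403, 0.0201, 0.2509]
tool_rot: [0.0, 1.0, 0.005, 0.0]
contact_force: [1.0, 0.1, 0.4]
gripper_width: -0.001
```

jog_arm(dp=[[0, -2, 0], [0, -4, 0], [0, -6, 0], [0, -7.1, 0], [0, -7.1, 0]], angular=[[0, 0, 0], [0, 0, 0], [0, 0, 0], [0, 0, 0], [0, 0, 0]], claw=[0, 0, 0, 0, 0])

```text
t: 2.15
eef_pos: [0.5366, 0.2016, 0.2509]
tool_rot: [-0.001, 1.0, 0.009, -0.0]
contact_force: [-0.2, 0.1, 0.6]
gripper_width: -0.003
```

```bash
python3 - <<'E'
from h import *
go((.548,.216,.074,.4))
snap('scene','s4.png',crop=(180,60,380,210),scale=4)
E
```

```text
t 2.15 pos [0.5366 0.2016 0.2509] yaw 1.1 F [-0.2  0.1  0.6] w -0.003 q [-0.11  0.33 -0.44  1.76  0.15  1.09 -2.16]
(0.548, 0.216, 0.074, 0.4) dp [0.47, -0.55, 7.08] ang [-0.03, 0.01, 0.14]
```

View pics/s4.png

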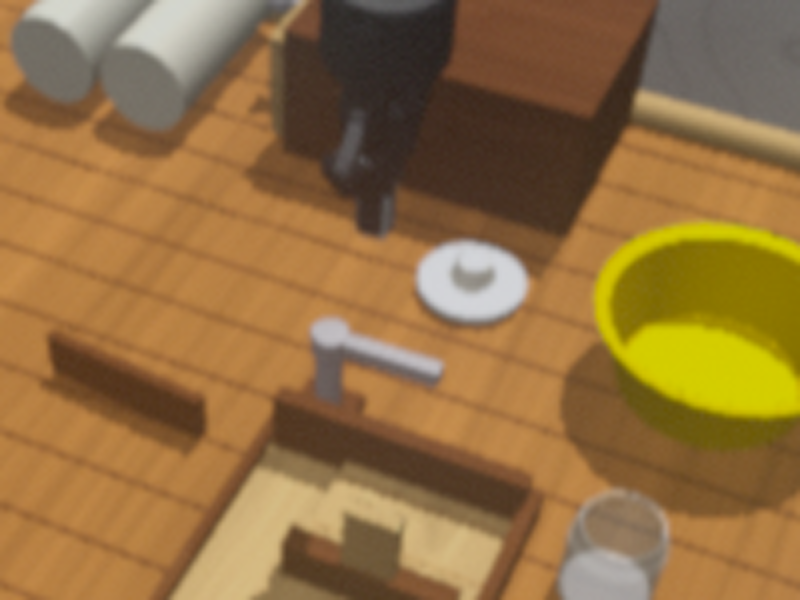

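The gripper hangs above and in front of the lever (tip at about (375,230) in the crop) and the lever is clear. I'm descending beside it.

jog_arm(dp=[[0.2, -0.3, 1.5], [0.4, -0.5, 3], [0.5, -0.5, 4.5], [0.5, -0.5, 6], [0.5, -0.5, 7.15]], angular=[[0, 0, 0], [0, 0, 0], [0, 0, 0], [0, 0, 0], [0, 0, 0]], claw=[0, 0, 0, 0, 0])

```text
t: 2.7
eef_pos: [0.55, 0.2054, 0.0697]
tool_rot: [0.001, 1.0, 0.004, -0.001]
contact_force: [0.3, -0.0, 0.3]
gripper_width: -0.003
```

```bash
python3 - <<'E'
from h import *
go()
snap('scene','s5.png',crop=(180,60,380,210),scale=4)
snap('side','s6.png',crop=(150,150,350,300),scale=4)
ax=np.array([.4829,.257])
for th in (15,30,45,60,75,90,95):
    t=np.radians(th); r=.065; o=.024
    p=ax+r*np.array([np.cos(t),np.sin(t)])+o*np.array([np.sin(t),-np.cos(t)]); print(th,p.round(4))
E
```

```text
t 2.70 pos [0.55   0.2054 0.0697] yaw 0.5 F [ 0.3 -0.   0.3] w -0.003 q [-0.18  0.56 -0.38  1.87  0.29  0.76 -2.28]
15 [0.5519 0.2506]
30 [0.5512 0.2687]
45 [0.5458 0.286 ]
60 [0.5362 0.3013]
75 [0.5229 0.3136]
90 [0.5069 0.322 ]
95 [0.5011 0.3238]
```

View pics/s5.png

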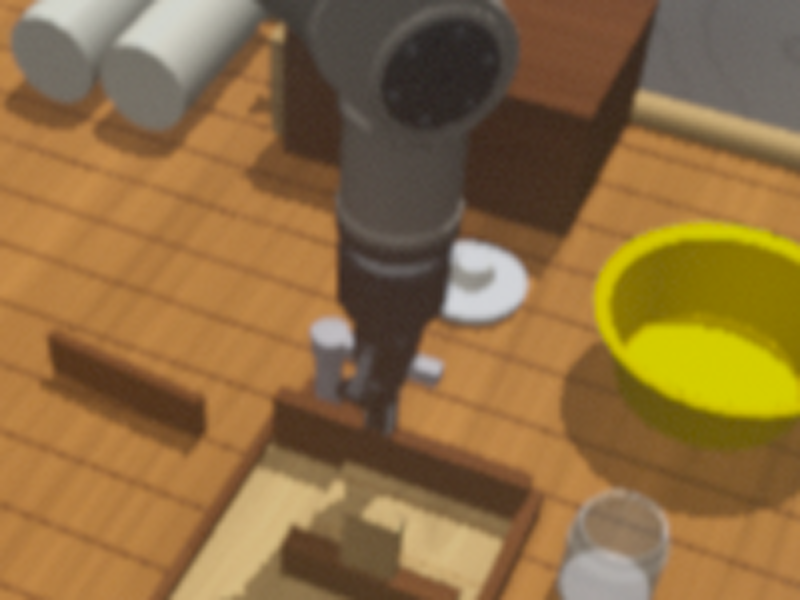

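View pics/s6.png

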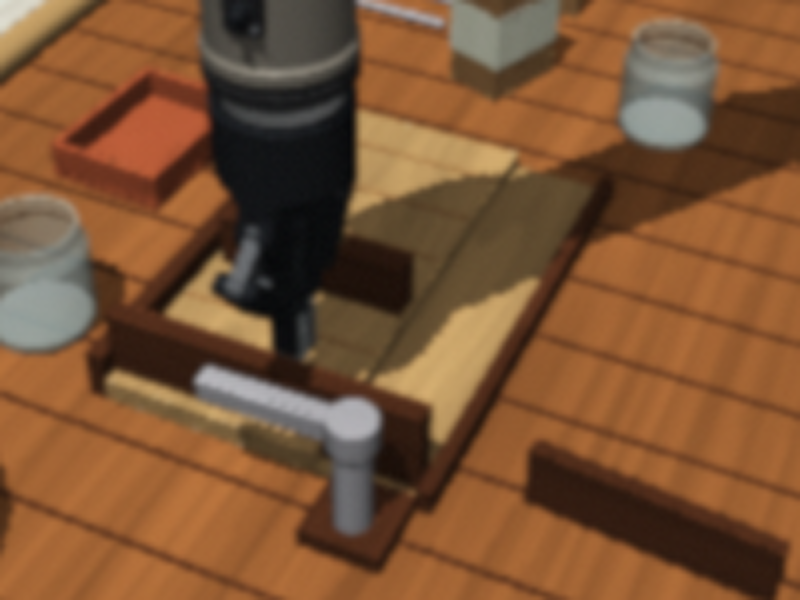

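jog_arm(dp=[[0, -0.7, 0], [0.05, -1.3, 0], [0.05, -1.9, 0], [0.05, -2.5, 0], [-0.15, -3.2, 0]], angular=[[0, 0, 0], [0, 0, 0], [0, 0, 0], [0, 0, 0], [0, 0, 0]], claw=[0, 0, 0, 0, 0])

```text
t: 3.3
eef_pos: [0.5464, 0.2891, 0.0728]
tool_rot: [0.0, 1.0, 0.005, 0.001]
contact_force: [1.3, -2.7, -0.1]
gripper_width: 0.001
```

```bash
python3 - <<'E'
from h import *
go((.536,.301,.07,.4),(.523,.314,.07,.4),(.507,.322,.07,.4),(.499,.324,.07,.4))
E
```

```text
t 3.30 pos [0.5464 0.2891 0.0728] yaw 0.6 F [ 1.3 -2.7 -0.1] w 0.001 q [-0.31  0.6  -0.38  1.8   0.3   0.8  -2.4 ]
(0.536, 0.301, 0.07, 0.4) dp [-0.41, -0.48, 0.11] ang [0.01, -0.01, 0.04]
(0.523, 0.314, 0.07, 0.4) dp [-0.93, -1.0, 0.11] ang [0.01, -0.01, 0.04]
(0.507, 0.322, 0.07, 0.4) dp [-1.56, -1.33, 0.11] ang [0.01, -0.01, 0.04]
(0.499, 0.324, 0.07, 0.4) dp [-1.88, -1.41, 0.11] ang [0.01, -0.01, 0.04]
```

jog_arm(dp=[[-0.2, -0.35, 0.1], [-0.45, -0.6, 0.1], [-0.9, -1, 0.1], [-1.4, -1.3, 0.1], [-1.85, -1.4, 0.1]], angular=[[0, 0, 0], [0, 0, 0], [0, 0, 0], [0, 0, 0], [0, 0, 0]], claw=[0, 0, 0, 0, 0])

```text
t: 3.8
eef_pos: [0.5008, 0.3234, 0.0701]
tool_rot: [-0.001, 1.0, 0.006, 0.003]
contact_force: [33.7, -4.6, -17.1]
gripper_width: 0.001
```

```bash
python3 - <<'E'
from h import *
go()
snap('scene','s7.png',crop=(180,60,380,210),scale=4)
E
```

```text
t 3.80 pos [0.5008 0.3234 0.0701] yaw 0.7 F [ 33.7  -4.6 -17.1] w 0.001 q [-0.39  0.57 -0.39  1.86  0.3   0.77 -2.5 ]
```

View pics/s7.png

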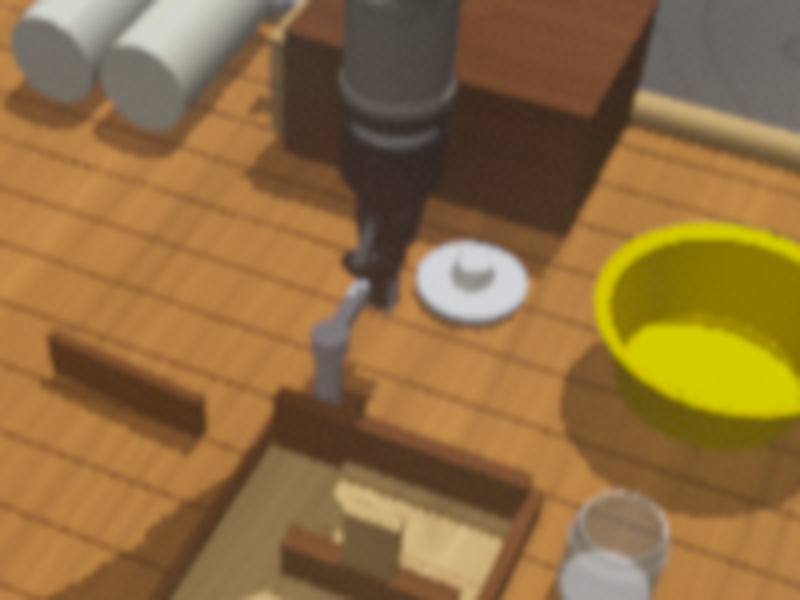

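jog_arm(dp=[[0.3, 0, 0], [0.5, 0, -1.5], [0.5, 0, -3], [0.6, 0.5, -4.5], [1, 2, -5]], angular=[[0, 0, 0], [0, 0, 0], [0, 0, 0], [0, 0, 0], [0, 0, 0]], claw=[0, 0, 0, 20, 40])

```text
t: 4.35
eef_pos: [0.5233, 0.2793, 0.199]
tool_rot: [-0.003, 1.0, 0.01, 0.002]
contact_force: [0.6, 0.5, -0.9]
gripper_width: 0.336
```

```bash
python3 - <<'E'
from h import *
go((.591,.09,.195,.4),(.591,.09,.079,.4))
E
```

```text
t 4.35 pos [0.5233 0.2793 0.199 ] yaw 1.1 F [ 0.6  0.5 -0.9] w 0.336 q [-0.26  0.41 -0.43  1.77  0.2   1.   -2.32]
(0.591, 0.09, 0.195, 0.4) dp [2.56, 7.62, 0.12] ang [-0.08, -0.04, 0.14]
(0.591, 0.09, 0.079, 0.4) dp [2.55, 7.66, 4.76] ang [-0.08, -0.04, 0.14]
```

jog_arm(dp=[[0.7, 1.9, 0], [1.3, 3.8, 0], [1.9, 5.6, 0], [2.5, 7.4, 0.1], [2.55, 7.6, 0.1]], angular=[[0, 0, 0], [0, 0, 0], [0, 0, 0.1], [-0.1, 0, 0.1], [-0.1, 0, 0.1]], claw=[60, 85, 85, 85, 85])

```text
t: 4.85
eef_pos: [0.5912, 0.0766, 0.1913]
tool_rot: [0.006, 1.0, -0.004, -0.001]
contact_force: [0.5, -1.1, 0.2]
gripper_width: 0.994
```

```bash
python3 - <<'E'
from h import *
go((.591,.09,.079,.4))
snap('wrist','w1.png',scale=1.5)
c=snap('scene','s8.png',scale=1.5)
E
```

```text
t 4.85 pos [0.5912 0.0766 0.1913] yaw -0.4 F [ 0.5 -1.1  0.2] w 0.994 q [ 0.04  0.42 -0.36  1.77  0.18  0.99 -1.97]
(0.591, 0.09, 0.079, 0.4) dp [-0.01, -0.59, 4.49] ang [0.14, 0.01, -0.16]
```

View pics/w1.png

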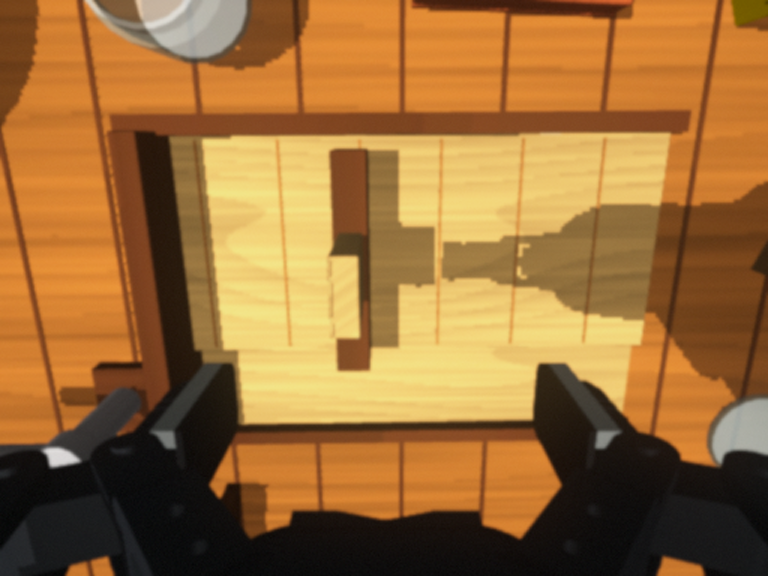

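View pics/s8.png

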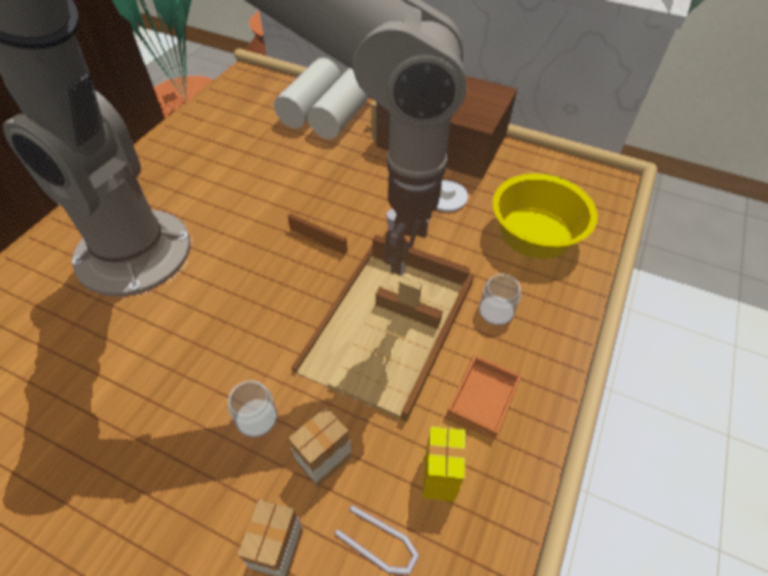

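The wrist view shows the tab top at (330–360, 255–338), close to midway between the fingers. The cartons haven't moved. I'm measuring the tab from here.

```bash
python3 - <<'E'
from h import *
c=load('wrist'); f=1.5
for uv in [(330,255),(357,257),(360,338),(333,337)]: print('tab',atz(c,np.array(uv)/f,.114).round(4))
for uv in [(331,150),(367,150),(370,368),(338,368)]: print('bar',atz(c,np.array(uv)/f,.056).round(4))
for uv in [(135,132),(152,132)]: print('cheek',atz(c,np.array(uv)/f,.06).round(4))
for uv in [(110,123),(690,120)]: print('rail',atz(c,np.array(uv)/f,.034).round(4))
for uv in [(650,433)]: print('lip',atz(c,np.array(uv)/f,.016).round(4))
go()
E
```

```text
tab [0.6119 0.1    0.114 ]
tab [0.6109 0.0879 0.114 ]
tab [0.572  0.0874 0.114 ]
tab [0.5727 0.1    0.114 ]
bar [0.6562 0.1032 0.056 ]
bar [0.6561 0.084  0.056 ]
bar [0.5289 0.0842 0.056 ]
bar [0.5291 0.1035 0.056 ]
cheek [0.666 0.204 0.06 ]
cheek [0.6659 0.1952 0.06  ]
rail [0.6713 0.2293 0.034 ]
rail [ 0.671  -0.1004  0.034 ]
lip [ 0.4558 -0.1167  0.016 ]
t 4.95 pos [0.59   0.0827 0.1917] yaw -0.1 F [0.7 0.1 0.5] w 0.995 q [ 0.03  0.41 -0.36  1.77  0.18  0.99 -1.97]
```

jog_arm(dp=[[0.1, -0.45, 0], [0.1, -0.45, 1.5], [0.1, -0.45, 3], [0.1, -0.45, 4.5], [0.1, -0.45, 4.5]], angular=[[0, 0, 0], [0, 0, 0], [0, 0, 0], [0, 0, 0], [0, 0, 0]], claw=[85, 85, 85, 85, 60], grip_force=40)

```text
t: 5.45
eef_pos: [0.5884, 0.097, 0.075]
tool_rot: [0.004, 1.0, 0.003, -0.005]
contact_force: [-0.0, -0.6, 0.5]
gripper_width: 0.855
```

jog_arm(dp=[[0, 0, 0], [0, 0, 0], [0, 0, 0], [0, 0, 0], [0, 0, 0]], angular=[[0, 0, 0], [0, 0, 0], [0, 0, 0], [0, 0, 0], [0, 0, 0]], claw=[30, 5, 5, 5, 5])

```text
t: 5.95
eef_pos: [0.5941, 0.0946, 0.0815]
tool_rot: [0.004, 1.0, 0.001, 0.001]
contact_force: [-0.9, -1.0, 5.1]
gripper_width: 0.158
```

```bash
python3 - <<'E'
from h import *
go()
E
```

```text
t 5.95 pos [0.5941 0.0946 0.0815] yaw 0.1 F [-0.9 -1.   5.1] w 0.158 q [-0.02  0.56 -0.33  1.84  0.26  0.79 -2.05]
```

jog_arm(dp=[[0, 1.2, 0], [0, 2.6, 0], [0, 4, 0], [0, 5.4, 0], [0, 6.6, 0]], angular=[[0, 0, 0], [0, 0, 0], [0, 0, 0], [0, 0, 0], [0, 0, 0]], claw=[5, 5, 5, 5, 5])

```text
t: 6.45
eef_pos: [0.5941, -0.0716, 0.0815]
tool_rot: [0.004, 1.0, 0.001, 0.001]
contact_force: [5.1, 1.9, -9.2]
gripper_width: 0.155
```

```bash
python3 - <<'E'
from h import *
go((.592,-.087,.08,0))
E
```

```text
t 6.45 pos [ 0.5941 -0.0716  0.0815] yaw 0.1 F [ 5.1  1.9 -9.2] w 0.155 q [ 0.25  0.55 -0.32  1.85  0.24  0.78 -1.77]
(0.592, -0.087, 0.08, 0) dp [-0.08, 0.62, 0.06] ang [0.08, -0.03, 0.02]
```

jog_arm(dp=[[0, 0.3, 0], [0, 0.5, 0], [0, 0.65, 0], [0, 0.65, 0], [0, 0.65, 0]], angular=[[0, 0, 0], [0, 0, 0], [0, 0, 0], [0, 0, 0], [0, 0, 0]], claw=[5, 5, 5, 5, 5])

```text
t: 6.95
eef_pos: [0.5941, -0.0855, 0.0815]
tool_rot: [0.004, 1.0, 0.002, 0.001]
contact_force: [3.9, 1.9, -2.9]
gripper_width: 0.159
```

Not yet stopped (only 1.9 N), so I'm pulling a little further.

jog_arm(dp=[[0, 0.1, 0], [0, 0.2, 0], [0, 0.2, 0], [0, 0.2, 0], [0, 0.2, 0]], angular=[[0, 0, 0], [0, 0, 0], [0, 0, 0], [0, 0, 0], [0, 0, 0]], claw=[5, 5, 5, 5, 5])

```text
t: 7.45
eef_pos: [0.5941, -0.0856, 0.0815]
tool_rot: [0.001, 1.0, 0.004, 0.001]
contact_force: [3.0, 12.8, -3.2]
gripper_width: 0.158
```

The stop is reached (12.8 N, y = −0.0856). I'm releasing and going on to carton A.

jog_arm(dp=[[0, -0.15, 0], [0, -0.15, 0], [0, -0.15, 0], [0, -0.15, -1.5], [0, -0.15, -3.5]], angular=[[0, 0, 0], [0, 0, 0], [0, 0, 0], [0, 0, 0], [0, 0, 0]], claw=[30, 60, 85, 85, 85])

```text
t: 7.95
eef_pos: [0.5908, -0.0886, 0.1671]
tool_rot: [0.004, 1.0, 0.001, -0.003]
contact_force: [1.4, 0.2, 0.5]
gripper_width: 0.986
```

jog_arm(dp=[[0, 0, -2], [0, 0.8, -3.3], [-0.2, 2.4, -3.3], [-0.4, 4, -3.3], [-0.4, 4, -3.3]], angular=[[0, 0, 0], [0, 0, 1.2], [0, 0, 2.5], [0, 0, 3.7], [0, 0, 4.6]], claw=[85, 85, 85, 85, 85])

```text
t: 8.45
eef_pos: [0.5812, -0.196, 0.2524]
tool_rot: [0.007, 0.979, -0.206, 0.001]
contact_force: [-0.4, -1.1, -1.1]
gripper_width: 0.995
```

```bash
python3 - <<'E'
from h import *
go((.587,-.2204,.25,-23))
snap('wrist','w2.png',scale=1.5)
snap('scene','s9.png',scale=1.5)
E
```

```text
t 8.45 pos [ 0.5812 -0.196   0.2524] yaw -23.7 F [-0.4 -1.1 -1.1] w 0.995 q [ 0.4   0.37 -0.24  1.68  0.11  1.11 -1.86]
(0.587, -0.2204, 0.25, -23) dp [0.6, 0.8, 0.11] ang [0.15, -0.05, -0.14]
```

View pics/w2.png

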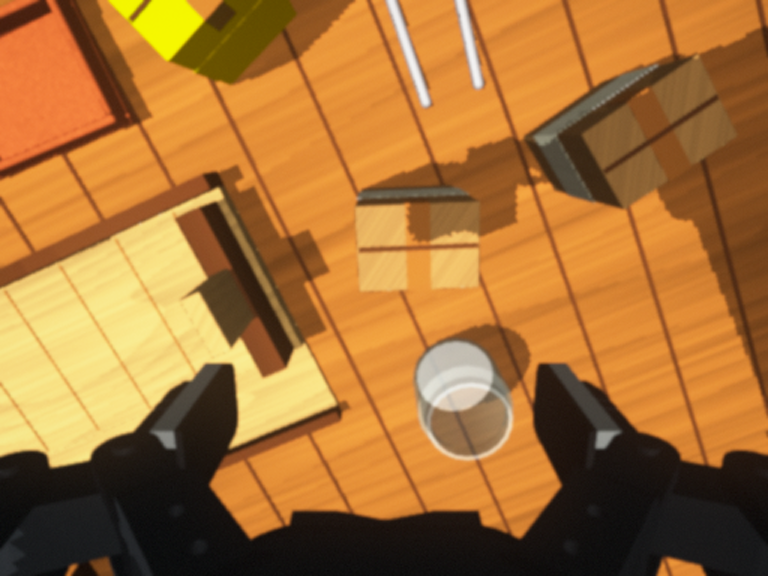

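View pics/s9.png

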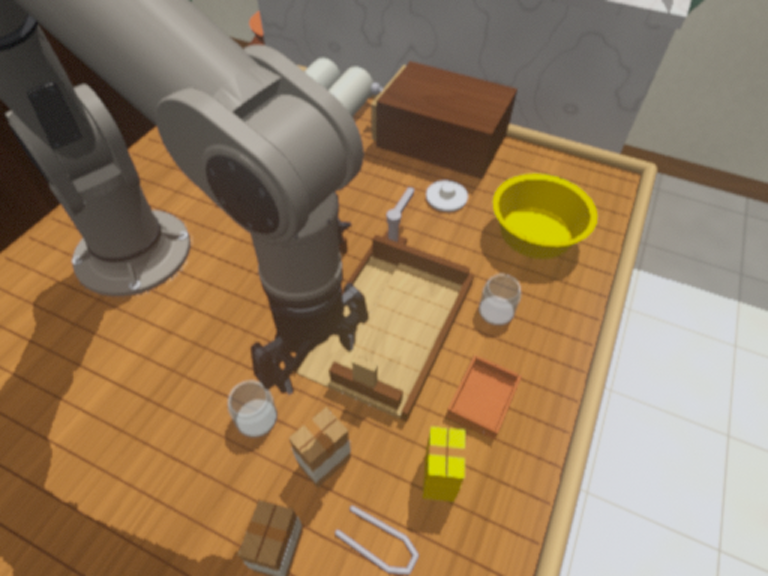

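The lever is now open, tip at about (410,190), and the jaw is back. The wrist view shows carton A's top at (357–478, 202–290), square to the jaws.

```bash
python3 - <<'E'
from h import *
c=load('wrist'); f=1.5
q=[atz(c,np.array(uv)/f,.115)[:2] for uv in [(357,202),(478,202),(478,289),(358,291)]]
print(np.array(q).round(4),np.mean(q,0)); q=np.array(q); print(np.degrees(np.arctan2(*(q[0]-q[1])[::-1])),np.degrees(np.arctan2(*(q[1]-q[2])[::-1])))
q=[atz(c,np.array(uv)/f,.115)[:2] for uv in [(580,140),(697,55),(737,130),(627,208)]]
q=np.array(q);print(q.mean(0),np.degrees(np.arctan2(*(q[0]-q[1])[::-1])))
s=load('scene'); print(atz(s,np.array((396,216))/f,.088),atz(s,np.array((411,190))/f,.08))
m=np.array([.587,-.2204])
go((.5868,-.2216,.25,-23),(.5868,-.2216,.066,-23))
print('jar',atz(c,np.array((457,375))/f,.0))
E
```

```text
[[ 0.6213 -0.1983]
 [ 0.5942 -0.2598]
 [ 0.5471 -0.2418]
 [ 0.5744 -0.1775]] [ 0.58426243 -0.21935474]
66.21890678552253 -20.837805768133038
[ 0.58840162 -0.36229687] 103.1757130571104
[0.4913523  0.25959171 0.088     ] [0.48452769 0.35273896 0.08      ]
t 8.55 pos [ 0.5826 -0.1892  0.2521] yaw -23.1 F [-0.   1.2  0. ] w 0.997 q [ 0.39  0.37 -0.24  1.68  0.11  1.11 -1.86]
(0.5868, -0.2216, 0.25, -23) dp [0.66, 1.12, 0.1] ang [0.11, -0.04, -0.03]
(0.5868, -0.2216, 0.066, -23) dp [0.64, 1.06, 7.46] ang [0.11, -0.04, -0.03]
jar [ 0.44173201 -0.20601177  0.        ]
```

jog_arm(dp=[[0.4, 0.6, 0], [0.6, 1.1, 0.5], [0.6, 1.1, 2], [0.6, 1.1, 3.5], [0.6, 1.1, 4.4]], angular=[[0, 0, 0], [0.1, 0, 0], [0.1, 0, 0], [0.1, 0, 0], [0.1, 0, 0]], claw=[85, 85, 85, 85, 85], grip_force=30)

```text
t: 9.05
eef_pos: [0.5846, -0.2196, 0.1383]
tool_rot: [-0.0, 0.98, -0.198, -0.001]
contact_force: [-0.7, -0.6, 0.1]
gripper_width: 0.993
```

```bash
python3 - <<'E'
from h import *
go((.5855,-.2205,.066,-23.5))
snap('wrist','w3.png',scale=1)
snap('side','s10.png',crop=(200,80,360,200),scale=4)
E
```

```text
t 9.05 pos [ 0.5846 -0.2196  0.1383] yaw -22.8 F [-0.7 -0.6  0.1] w 0.993 q [ 0.43  0.5  -0.22  1.75  0.14  0.9  -1.82]
(0.5855, -0.2205, 0.066, -23.5) dp [0.05, 0.02, 2.89] ang [-0.0, 0.01, 0.13]
```

View pics/w3.png

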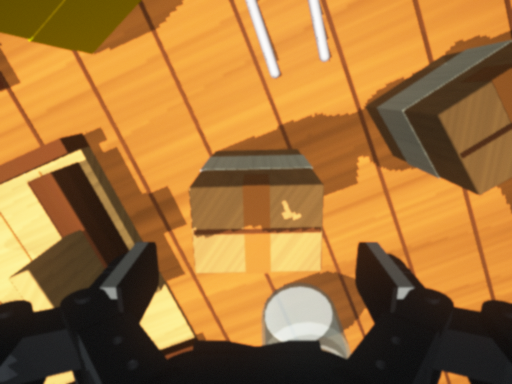

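View pics/s10.png

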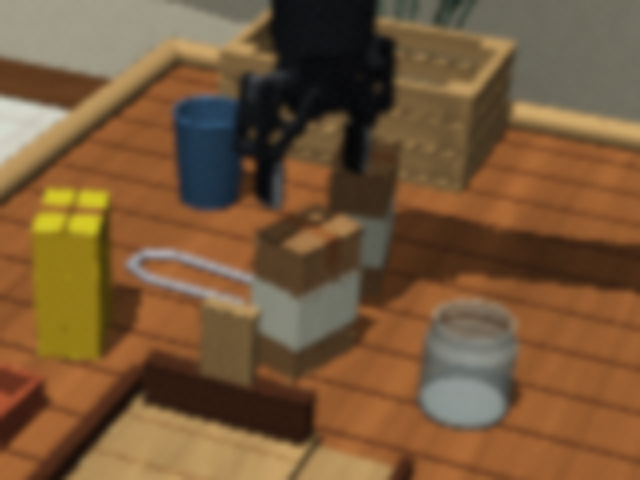

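The carton is centred between the fingers (192–323 against centre 256). I'm descending and gripping.

jog_arm(dp=[[0.05, 0, 0.8], [0.05, 0, 1.6], [0.05, 0, 2.4], [0.05, 0, 2.9], [0.05, 0, 2.9]], angular=[[0, 0, 0.1], [0, 0, 0.1], [0, 0, 0.1], [0, 0, 0.1], [0, 0, 0.1]], claw=[85, 85, 85, 85, 85])

```text
t: 9.65
eef_pos: [0.5874, -0.2197, 0.0688]
tool_rot: [-0.0, 0.979, -0.202, 0.001]
contact_force: [0.1, 0.3, -0.3]
gripper_width: 0.989
```

jog_arm(dp=[[0, 0, 0], [0, 0, 0], [0, 0, 0], [0, 0, 0], [0, 0, 0]], angular=[[0, 0, 0], [0, 0, 0], [0, 0, 0], [0, 0, 0], [0, 0, 0]], claw=[75, 60, 60, 60, 60])

```text
t: 10.15
eef_pos: [0.5891, -0.2202, 0.0711]
tool_rot: [0.0, 0.979, -0.203, 0.003]
contact_force: [-0.2, -1.1, 5.2]
gripper_width: 0.819
```

jog_arm(dp=[[0, 0, -0.5], [0, 0, -1.5], [0, 0, -2.5], [0, 0, -3.5], [0, 0, -4.5]], angular=[[0, 0, 0], [0, 0, 0], [0, 0, 0], [0, 0, 0], [0, 0, 0]], claw=[60, 60, 60, 60, 60])

```text
t: 10.65
eef_pos: [0.5872, -0.2189, 0.1835]
tool_rot: [-0.0, 0.979, -0.202, 0.001]
contact_force: [1.5, -0.6, -1.5]
gripper_width: 0.823
```

```bash
python3 - <<'E'
from h import *
go((.493,.157,.18,.3))
snap('side','s11.png',crop=(200,80,360,200),scale=4)
snap('wrist','w4.png')
E
```

```text
t 10.65 pos [ 0.5872 -0.2189  0.1835] yaw -23.3 F [ 1.5 -0.6 -1.5] w 0.823 q [ 0.43  0.45 -0.23  1.71  0.12  0.99 -1.82]
(0.493, 0.157, 0.18, 0.3) dp [-9.41, -12.31, 0.13] ang [-0.01, -0.03, -4.73]
```

View pics/s11.png

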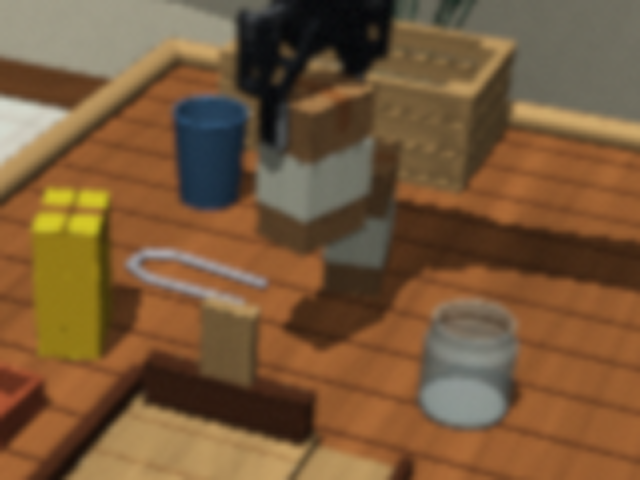

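View pics/w4.png

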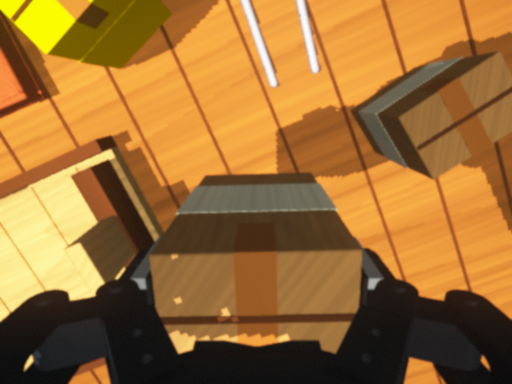

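jog_arm(dp=[[0, 0, -1.5], [-0.5, -0.7, -2.5], [-1.5, -2, -2.5], [-2.7, -3.5, -2.5], [-3.9, -5, -2.5]], angular=[[0, 0, 0], [0, 0, -1], [0, 0, -2], [0, 0, -3], [0, 0, -4]], claw=[60, 60, 60, 60, 60])

```text
t: 11.25
eef_pos: [0.5461, -0.0645, 0.2436]
tool_rot: [0.0, 1.0, -0.028, 0.001]
contact_force: [0.5, 1.5, -2.2]
gripper_width: 0.822
```

```bash
python3 - <<'E'
from h import *
go((.495,.159,.24,.3))
E
```

```text
t 11.25 pos [ 0.5461 -0.0645  0.2436] yaw -3.2 F [ 0.5  1.5 -2.2] w 0.822 q [ 0.31  0.28 -0.37  1.82  0.12  1.05 -1.73]
(0.495, 0.159, 0.24, 0.3) dp [-2.54, -8.81, 0.14] ang [0.0, -0.02, -0.7]
```

jog_arm(dp=[[-0.5, -1.8, 0], [-1, -3.6, 0], [-1.5, -5.4, 0], [-2, -7.2, 0.2], [-2.5, -8.8, 0.2]], angular=[[0, 0, -0.2], [0, 0, -0.4], [0, 0, -0.7], [0, 0, -0.7], [0, 0, -0.7]], claw=[60, 60, 60, 60, 60])

```text
t: 11.75
eef_pos: [0.4962, 0.1593, 0.2379]
tool_rot: [0.001, 1.0, 0.002, 0.001]
contact_force: [1.4, 0.5, -2.1]
gripper_width: 0.819
```

jog_arm(dp=[[0, 0, 0], [0, 0, 0.8], [0, 0, 1.6], [0, 0, 2.4], [0, 0, 3]], angular=[[0, 0, 0], [0, 0, 0], [0, 0, 0], [0, 0, 0], [0, 0, 0]], claw=[60, 60, 60, 60, 60])

```text
t: 12.25
eef_pos: [0.4972, 0.1563, 0.1621]
tool_rot: [0.001, 1.0, 0.001, 0.0]
contact_force: [0.0, 0.0, -1.7]
gripper_width: 0.815
```

```bash
python3 - <<'E'
from h import *
go((.495,.159,.08,.3))
snap('side','s12.png',crop=(150,120,350,270),scale=4)
snap('wrist','w5.png')
E
```

```text
t 12.25 pos [0.4972 0.1563 0.1621] yaw 0.1 F [ 0.   0.  -1.7] w 0.815 q [-0.02  0.35 -0.49  1.96  0.21  0.88 -2.19]
(0.495, 0.159, 0.08, 0.3) dp [-0.09, -0.11, 3.29] ang [0.02, -0.01, -0.03]
```

View pics/s12.png

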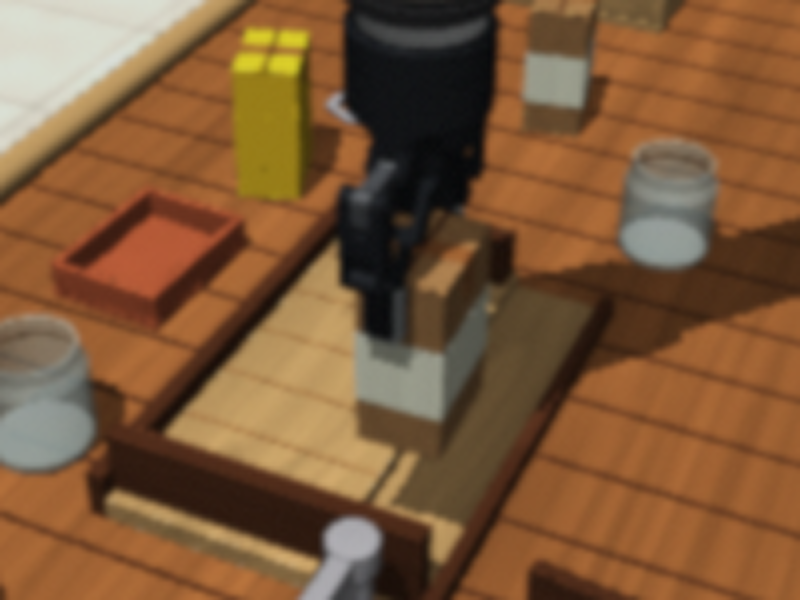

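View pics/w5.png

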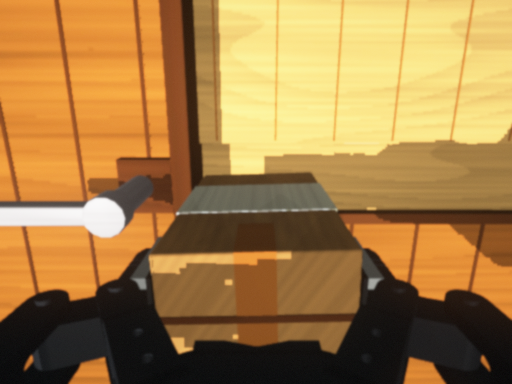

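jog_arm(dp=[[-0.08, 0, 0.8], [-0.08, 0, 1.6], [-0.08, 0, 2.4], [-0.08, 0, 3], [-0.08, 0, 3.35]], angular=[[0, 0, 0], [0, 0, 0], [0, 0, 0], [0, 0, 0], [0, 0, 0]], claw=[60, 60, 60, 60, 60])

```text
t: 12.85
eef_pos: [0.4964, 0.1568, 0.0796]
tool_rot: [0.001, 1.0, 0.001, 0.001]
contact_force: [0.3, -0.8, -1.1]
gripper_width: 0.821
```

```bash
python3 - <<'E'
from h import *
go()
snap('side','s13.png',crop=(150,120,350,270),scale=4)
E
```

```text
t 12.85 pos [0.4964 0.1568 0.0796] yaw 0.1 F [ 0.3 -0.8 -1.1] w 0.821 q [-0.07  0.47 -0.44  2.03  0.3   0.71 -2.27]
```

View pics/s13.png

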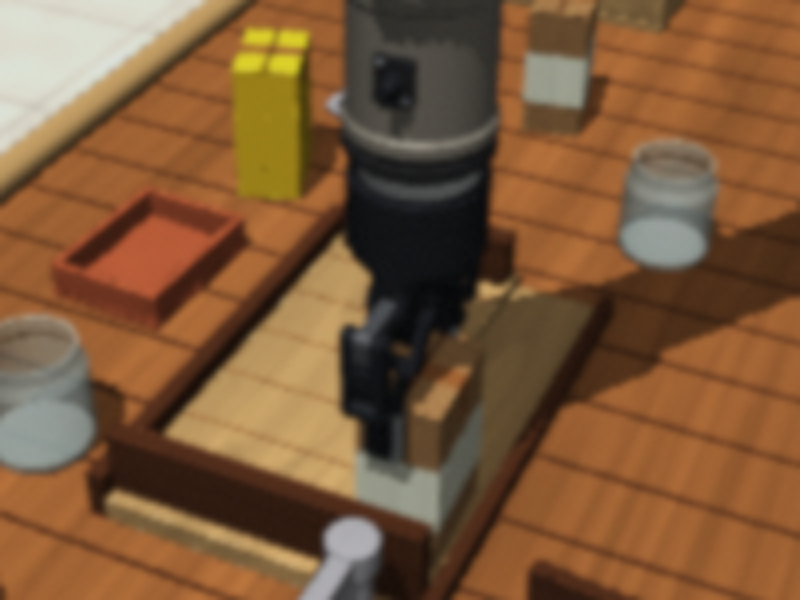

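jog_arm(dp=[[-0.02, 0, 0.1], [-0.05, 0, 0.2], [-0.05, 0, 0.25], [-0.05, 0, 0.25], [-0.05, 0, 0.25]], angular=[[0, 0, 0], [0, 0, 0], [0, 0, 0], [0, 0, 0], [0, 0, 0]], claw=[60, 60, 60, 60, 60])

```text
t: 13.4
eef_pos: [0.4961, 0.1574, 0.0752]
tool_rot: [0.0, 1.0, 0.001, 0.002]
contact_force: [-0.9, -1.8, 6.0]
gripper_width: 0.816
```

It's seated in the gutter (6 N at z = 0.075). Releasing.

jog_arm(dp=[[0, 0, 0], [0, 0, 0], [0, 0, 0], [0, 0, -0.8], [0, 0, -2]], angular=[[0, 0, 0], [0, 0, 0], [0, 0, 0], [0, 0, 0], [0, 0, 0]], claw=[75, 85, 85, 85, 85])

```text
t: 13.9
eef_pos: [0.494, 0.1567, 0.1233]
tool_rot: [0.001, 1.0, 0.001, -0.0]
contact_force: [1.2, 0.7, 0.7]
gripper_width: 0.995
```

jog_arm(dp=[[0, 0, -1], [0, 0, -2], [-0.8, 0, -2.5], [-2, 0, -2.5], [-2.6, 0, -2.5]], angular=[[0, 0, 0], [0, 0, 0], [0, 0, 0], [0, 0, 0], [0, 0, 0]], claw=[85, 85, 50, 20, 0])

```text
t: 14.4
eef_pos: [0.4283, 0.157, 0.1866]
tool_rot: [0.001, 1.0, 0.002, 0.002]
contact_force: [0.9, -0.3, -0.1]
gripper_width: 0.506
```

```bash
python3 - <<'E'
from h import *
go((.435,.157,.085,.3))
snap('scene','s14.png',crop=(180,120,340,280),scale=3.7)
snap('side','s15.png',crop=(150,120,350,270),scale=4)
E
```

```text
t 14.40 pos [0.4283 0.157  0.1866] yaw 0.2 F [ 0.9 -0.3 -0.1] w 0.506 q [-0.01  0.21 -0.54  2.08  0.14  0.88 -2.2 ]
(0.435, 0.157, 0.085, 0.3) dp [0.26, -0.0, 4.06] ang [0.01, -0.04, -0.02]
```

View pics/s14.png

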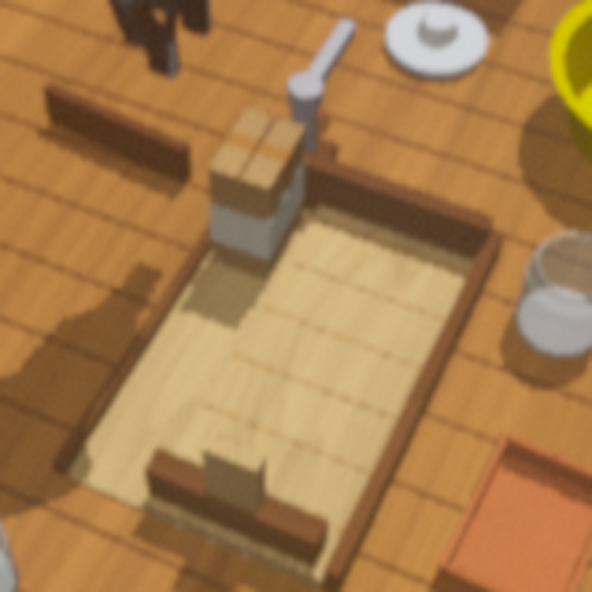

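View pics/s15.png

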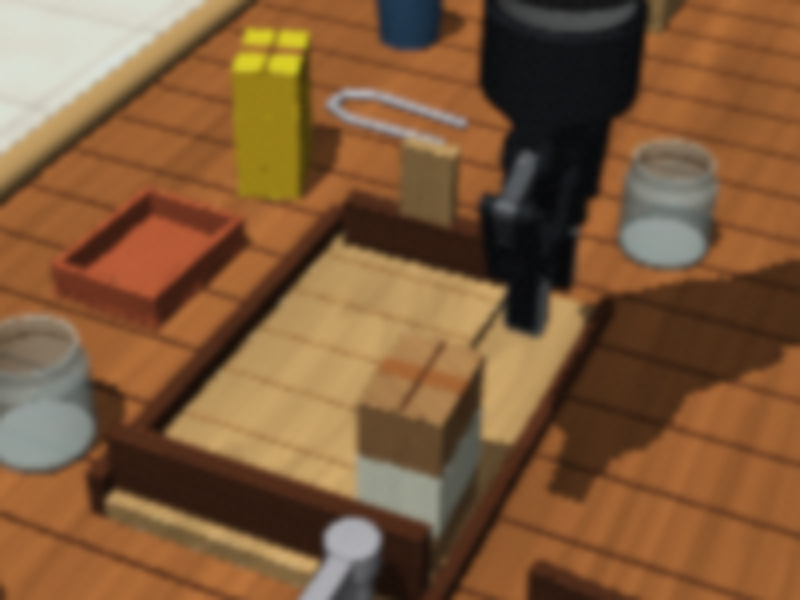

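The carton stands square in the gutter beside the end board. I'm going in front of its top with shut fingers, then pushing it over backwards.

jog_arm(dp=[[0, 0, 0], [0, 0, 0.8], [0, 0, 1.8], [0, 0, 2.8], [0, 0, 3.65]], angular=[[0, 0, 0], [0, 0, 0], [0, 0, 0], [0, 0, 0], [0, 0, 0]], claw=[0, 0, 0, 0, 0])

```text
t: 15.0
eef_pos: [0.4314, 0.157, 0.0938]
tool_rot: [0.0, 1.0, 0.001, 0.002]
contact_force: [-0.1, 0.2, -0.1]
gripper_width: -0.002
```

jog_arm(dp=[[0.4, 0, 0], [0.8, 0, 0], [1.2, 0, 0], [1.6, 0, 0], [2, 0, 0]], angular=[[0, 0, 0], [0, 0, 0], [0, 0, 0], [0, 0, 0], [0, 0, 0]], claw=[0, 0, 0, 0, 0])

```text
t: 15.5
eef_pos: [0.4822, 0.1573, 0.0963]
tool_rot: [0.0, 1.0, 0.001, 0.003]
contact_force: [0.5, -0.3, 0.8]
gripper_width: -0.002
```

```bash
python3 - <<'E'
from h import *
go()
snap('side','s16.png',crop=(150,120,350,270),scale=4)
E
```

```text
t 15.50 pos [0.4822 0.1573 0.0963] yaw 0.1 F [ 0.5 -0.3  0.8] w -0.002 q [-0.05  0.42 -0.47  2.05  0.29  0.73 -2.27]
```

View pics/s16.png

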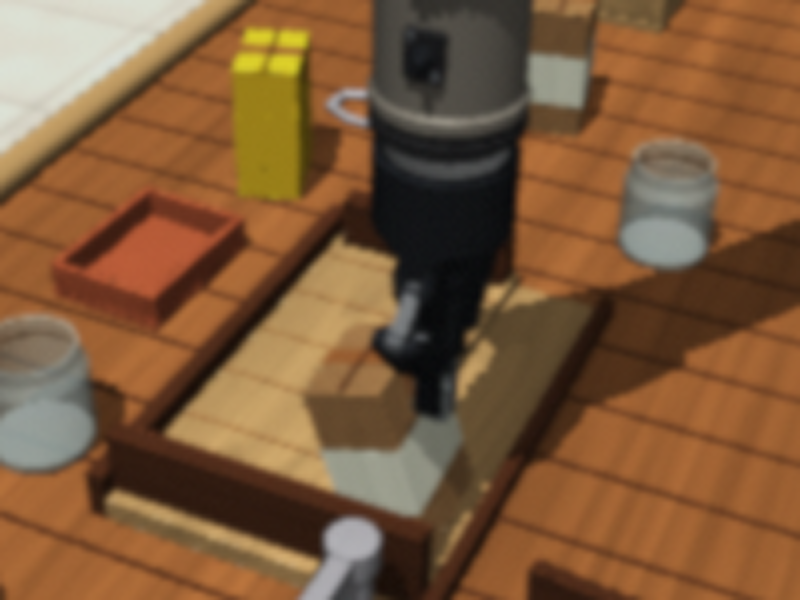

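jog_arm(dp=[[0.25, 0, 0], [0.5, 0, 0], [0.75, 0, 0], [1, 0, 0], [1.25, 0, 0]], angular=[[0, 0, 0], [0, 0, 0], [0, 0, 0], [0, 0, 0], [0, 0, 0]], claw=[0, 0, 0, 0, 0])

```text
t: 16.05
eef_pos: [0.5121, 0.1572, 0.0955]
tool_rot: [0.0, 1.0, 0.001, 0.002]
contact_force: [-0.3, -0.0, -0.6]
gripper_width: -0.0
```

```bash
python3 - <<'E'
from h import *
go()
snap('side','s17.png',crop=(150,120,350,270),scale=4)
E
```

```text
t 16.05 pos [0.5121 0.1572 0.0955] yaw 0.1 F [-0.3 -0.  -0.6] w -0.000 q [-0.05  0.46 -0.46  1.98  0.29  0.76 -2.25]
```

View pics/s17.png

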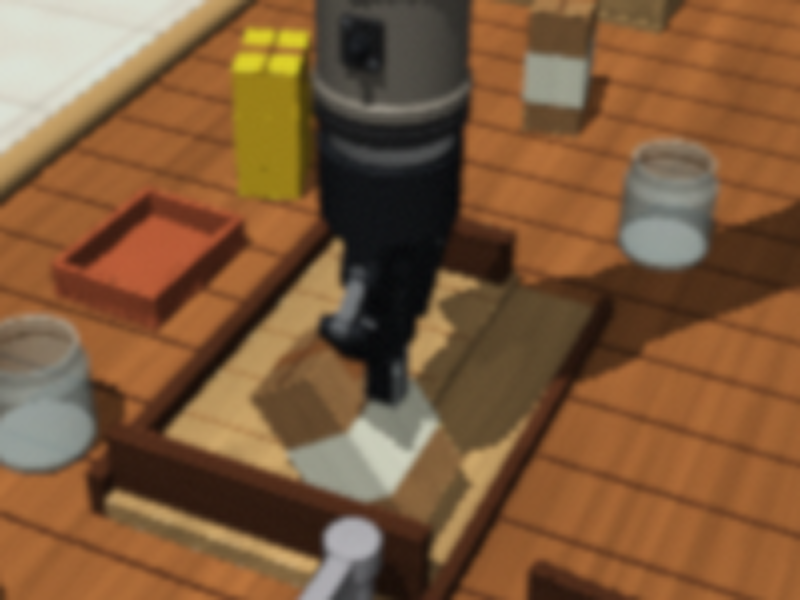

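jog_arm(dp=[[0.25, 0, 0], [0.5, 0, 0], [0.75, 0, 0], [1, 0, 0], [1.25, 0, 0]], angular=[[0, 0, 0], [0, 0, 0], [0, 0, 0], [0, 0, 0], [0, 0, 0]], claw=[0, 0, 0, 0, 0])

```text
t: 16.6
eef_pos: [0.5435, 0.1573, 0.0956]
tool_rot: [0.0, 1.0, 0.001, 0.002]
contact_force: [0.6, 0.6, 0.3]
gripper_width: -0.003
```

```bash
python3 - <<'E'
from h import *
go()
snap('side','s18.png',crop=(150,120,350,270),scale=4)
E
```

```text
t 16.60 pos [0.5435 0.1573 0.0956] yaw 0.1 F [0.6 0.6 0.3] w -0.003 q [-0.04  0.5  -0.45  1.91  0.3   0.79 -2.23]
```

View pics/s18.png

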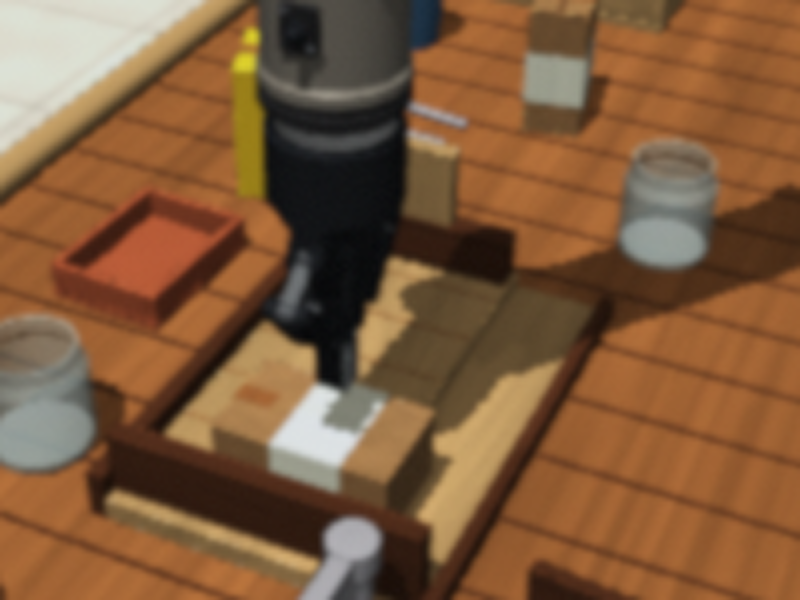

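Carton A lies flat on the deck, lengthwise from front to back. Next is carton B.

jog_arm(dp=[[0, 0, -2], [0, 0, -4], [0, 0.5, -6], [0.2, 2, -6.5], [0.4, 4, -6.5]], angular=[[0, 0, 0], [0, 0, 0], [0, 0, 0], [0, 0, -0.5], [0, 0, -1]], claw=[0, 0, 20, 50, 85])

```text
t: 17.15
eef_pos: [0.5543, 0.0599, 0.2622]
tool_rot: [-0.0, 0.999, 0.048, 0.005]
contact_force: [1.0, -1.2, -0.0]
gripper_width: 0.506
```

```bash
python3 - <<'E'
from h import *
go((.56,-.10,.255,8),(.589,-.3615,.255,12.5))
E
```

```text
t 17.15 pos [0.5543 0.0599 0.2622] yaw 5.5 F [ 1.  -1.2 -0. ] w 0.506 q [ 0.18  0.29 -0.49  1.79  0.15  1.09 -1.83]
(0.56, -0.1, 0.255, 8) dp [-0.39, 6.39, 0.28] ang [-0.0, -0.12, -0.49]
(0.589, -0.3615, 0.255, 12.5) dp [-0.25, 16.91, 0.28] ang [0.0, -0.12, -1.39]
```

jog_arm(dp=[[-0.1, 1.9, 0.2], [-0.2, 3.8, 0.2], [-0.2, 5.7, 0.2], [-0.2, 7.6, 0.2], [-0.2, 9.5, 0.2]], angular=[[0, 0, -0.3], [0, -0.1, -0.6], [0, -0.1, -1], [0, -0.1, -1.4], [0, -0.1, -1.4]], claw=[85, 85, 85, 85, 85])

```text
t: 17.65
eef_pos: [0.5687, -0.1813, 0.2536]
tool_rot: [0.001, 0.994, 0.106, -0.003]
contact_force: [0.2, 1.0, 0.8]
gripper_width: 0.999
```

```bash
python3 - <<'E'
from h import *
go((.575,-.32,.255,12.5))
E
```

```text
t 17.65 pos [ 0.5687 -0.1813  0.2536] yaw 12.2 F [0.2 1.  0.8] w 0.999 q [ 0.5   0.36 -0.39  1.7   0.15  1.12 -1.29]
(0.575, -0.32, 0.255, 12.5) dp [-0.92, 5.48, -0.05] ang [0.01, 0.06, -0.06]
```

jog_arm(dp=[[-0.2, 1.4, 0], [-0.4, 2.8, 0], [-0.7, 4.2, 0], [-0.9, 5.5, 0], [-0.9, 5.5, 0]], angular=[[0, 0, 0], [0, 0, 0], [0, 0, 0], [0, 0, 0], [0, 0, 0]], claw=[85, 85, 85, 85, 85])

```text
t: 18.15
eef_pos: [0.574, -0.3251, 0.253]
tool_rot: [0.002, 0.995, 0.102, -0.003]
contact_force: [-0.6, -0.1, -0.2]
gripper_width: 0.996
```

```bash
python3 - <<'E'
from h import *
go((.575,-.32,.255,12.5))
snap('wrist','w6.png',scale=1.5)
snap('scene','s19.png',scale=1.5)
E
```

```text
t 18.15 pos [ 0.574  -0.3251  0.253 ] yaw 11.7 F [-0.6 -0.1 -0.2] w 0.996 q [ 0.65  0.46 -0.33  1.55  0.16  1.16 -1.08]
(0.575, -0.32, 0.255, 12.5) dp [0.08, -0.19, -0.08] ang [0.04, 0.08, -0.17]
```

View pics/w6.png

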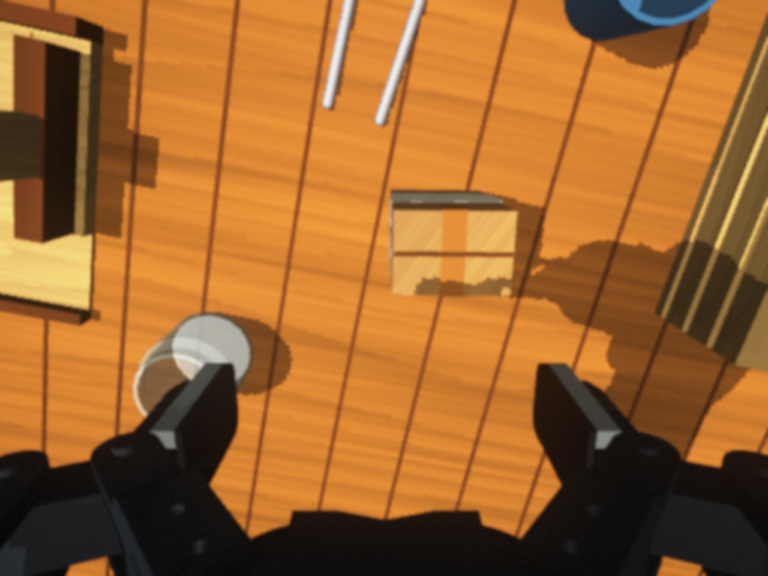

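View pics/s19.png

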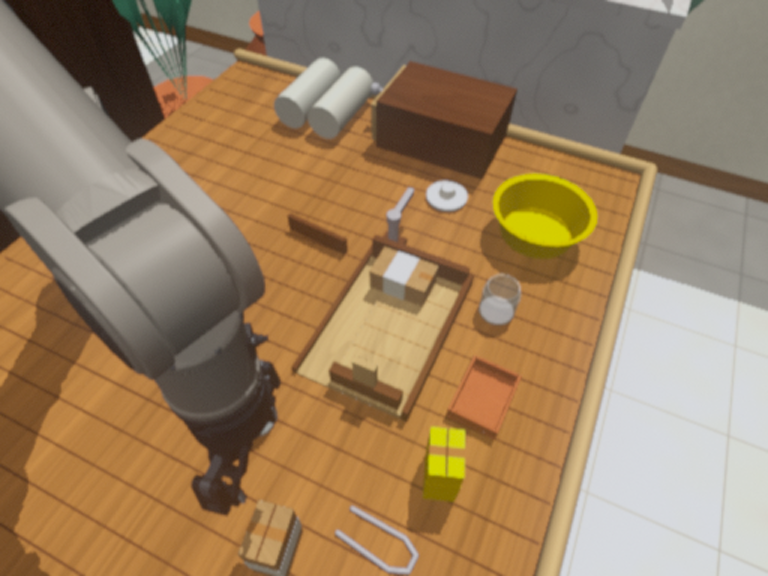

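Carton B's top is at (392–518, 207–297) in the wrist view, unmoved and square to the jaws. Carton A still lies well.

```bash
python3 - <<'E'
from h import *
c=load('wrist'); f=1.5
q=np.array([atz(c,np.array(uv)/f,.115)[:2] for uv in [(392,208),(518,210),(514,297),(392,294)]])
print(q.mean(0),np.degrees(np.arctan2(*(q[0]-q[1])[::-1])))
m=q.mean(0)*.6+np.array([.59,-.3607])*.4
go((*m,.135,12),(*m,.069,12))
E
```

```text
[ 0.58886299 -0.3630387 ] 100.76937152439412
t 18.25 pos [ 0.5754 -0.3191  0.2532] yaw 12.0 F [ 0.6  1.2 -0.1] w 0.997 q [ 0.65  0.46 -0.33  1.55  0.16  1.16 -1.08]
(np.float64(0.5893177913339791), np.float64(-0.3621032225212182), 0.135, 12) dp [0.22, 1.8, 4.73] ang [0.0, 0.07, 0.01]
(np.float64(0.5893177913339791), np.float64(-0.3621032225212182), 0.069, 12) dp [0.23, 1.8, 7.37] ang [0.0, 0.07, 0.01]
```

jog_arm(dp=[[0.1, 0.9, 0], [0.2, 1.8, 0.5], [0.2, 1.8, 2], [0.2, 1.8, 3.5], [0.2, 1.8, 4.7]], angular=[[0, 0, 0], [0, 0.1, 0], [0, 0.1, 0.1], [0, 0.1, 0.1], [0, 0.1, 0.1]], claw=[85, 85, 85, 85, 85])

```text
t: 18.75
eef_pos: [0.5894, -0.3593, 0.1343]
tool_rot: [-0.001, 0.995, 0.102, 0.001]
contact_force: [0.1, 0.2, 0.8]
gripper_width: 0.994
```

```bash
python3 - <<'E'
from h import *
snap('wrist','w7.png')
go((.5893,-.3621,.069,11.5))
E
```

```text
t 18.80 pos [ 0.5867 -0.3579  0.1289] yaw 11.8 F [-1.9  0.2 -3.6] w 0.996 q [ 0.66  0.62 -0.3   1.59  0.21  0.97 -1.07]
(0.5893, -0.3621, 0.069, 11.5) dp [0.08, 0.2, 2.39] ang [-0.07, 0.04, 0.06]
```

View pics/w7.png

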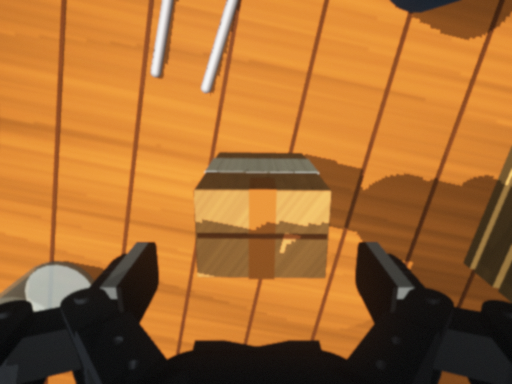

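jog_arm(dp=[[0.05, 0.15, 0.8], [0.05, 0.15, 1.6], [0.05, 0.15, 2.3], [0.05, 0.15, 2.5], [0.05, 0.15, 2.5]], angular=[[0, 0, 0], [0, 0, 0], [0, 0, 0], [0, 0, 0], [0, 0, 0]], claw=[85, 85, 85, 85, 85])

```text
t: 19.3
eef_pos: [0.5917, -0.3647, 0.0734]
tool_rot: [0.0, 0.995, 0.102, 0.001]
contact_force: [0.5, 0.5, 0.0]
gripper_width: 0.997
```

jog_arm(dp=[[0, 0, 0], [0, 0, 0], [0, 0, 0], [0, 0, 0], [0, 0, 0]], angular=[[0, 0, 0], [0, 0, 0], [0, 0, 0], [0, 0, 0], [0, 0, 0]], claw=[75, 60, 60, 60, 60])

```text
t: 19.8
eef_pos: [0.5926, -0.3648, 0.0752]
tool_rot: [0.001, 0.995, 0.101, 0.003]
contact_force: [-0.9, 2.2, 6.5]
gripper_width: 0.819
```

jog_arm(dp=[[0, 0, -0.5], [0, 0, -1.5], [0, 0, -3], [0, 0, -5], [0, -0.5, -7]], angular=[[0, 0, 0], [0, 0, 0], [0, 0, 0], [0, 0, 0], [0, 0, 0]], claw=[60, 60, 60, 60, 60])

```text
t: 20.3
eef_pos: [0.5875, -0.3555, 0.2491]
tool_rot: [0.001, 0.995, 0.1, 0.001]
contact_force: [0.4, -0.4, -1.6]
gripper_width: 0.822
```

```bash
python3 - <<'E'
from h import *
snap('wrist','w8.png')
go((.495,.062,.245,.3))
E
```

```text
t 20.35 pos [ 0.5918 -0.3533  0.2596] yaw 11.6 F [3.6 1.7 5.7] w 0.822 q [ 0.67  0.49 -0.32  1.48  0.16  1.18 -1.04]
(0.495, 0.062, 0.245, 0.3) dp [-0.45, -17.06, 0.43] ang [0.08, -0.17, 2.26]
```

View pics/w8.png

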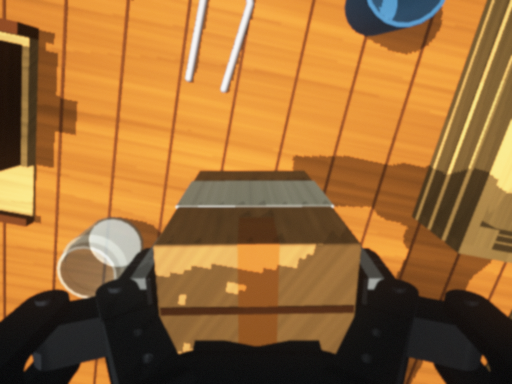

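jog_arm(dp=[[0, -1.8, 0], [0, -3.6, 0], [0, -5.4, 0], [-0.1, -7.2, 0], [-0.2, -9, 0]], angular=[[0, 0, 0.3], [0, 0, 0.6], [0, 0, 1], [0, 0, 1.5], [0, 0, 2]], claw=[60, 60, 60, 60, 60])

```text
t: 20.85
eef_pos: [0.5376, -0.1325, 0.2474]
tool_rot: [0.0, 1.0, 0.013, 0.002]
contact_force: [1.6, 0.3, -2.2]
gripper_width: 0.819
```

```bash
python3 - <<'E'
from h import *
go((.495,.062,.245,.3))
E
```

```text
t 20.85 pos [ 0.5376 -0.1325  0.2474] yaw 1.5 F [ 1.6  0.3 -2.2] w 0.819 q [ 0.44  0.29 -0.38  1.81  0.12  1.06 -1.53]
(0.495, 0.062, 0.245, 0.3) dp [-1.5, -7.82, 0.08] ang [0.01, -0.05, 0.24]
```

jog_arm(dp=[[-0.3, -1.7, 0], [-0.6, -3.4, 0], [-0.9, -5.1, 0], [-1.2, -6.8, 0], [-1.5, -7.8, 0]], angular=[[0, 0, 0.2], [0, 0, 0.2], [0, 0, 0.2], [0, 0, 0.2], [0, 0, 0.2]], claw=[60, 60, 60, 60, 60])

```text
t: 21.35
eef_pos: [0.4945, 0.0635, 0.2475]
tool_rot: [-0.0, 1.0, 0.007, 0.002]
contact_force: [0.5, -0.0, -1.9]
gripper_width: 0.819
```

jog_arm(dp=[[0, 0, 0], [0, 0, 1], [0, 0, 2], [0, 0, 3], [0, 0, 4]], angular=[[0, 0, 0], [0, 0, 0], [0, 0, 0], [0, 0, 0], [0, 0, 0]], claw=[60, 60, 60, 60, 60])

```text
t: 21.85
eef_pos: [0.4961, 0.0587, 0.1463]
tool_rot: [0.001, 1.0, 0.005, 0.002]
contact_force: [-0.3, -0.1, -1.6]
gripper_width: 0.821
```

```bash
python3 - <<'E'
from h import *
go((.495,.062,.078,.3))
E
```

```text
t 21.85 pos [0.4961 0.0587 0.1463] yaw 0.6 F [-0.3 -0.1 -1.6] w 0.821 q [ 0.16  0.33 -0.47  2.03  0.21  0.82 -2.  ]
(0.495, 0.062, 0.078, 0.3) dp [-0.05, -0.13, 2.73] ang [0.01, -0.05, 0.05]
```

jog_arm(dp=[[-0.05, 0, 0.8], [-0.05, 0, 1.5], [-0.05, 0, 2.1], [-0.05, 0, 2.4], [-0.05, 0, 2.6]], angular=[[0, 0, 0], [0, 0, 0], [0, 0, 0], [0, 0, 0], [0, 0, 0]], claw=[60, 60, 60, 60, 60])

```text
t: 22.35
eef_pos: [0.4948, 0.0592, 0.0815]
tool_rot: [0.0, 1.0, 0.005, 0.002]
contact_force: [0.1, 0.8, -1.8]
gripper_width: 0.818
```

jog_arm(dp=[[0, 0, 0.1], [0, 0, 0.2], [0, 0, 0.2], [0, 0, 0.2], [0, 0, 0.2]], angular=[[0, 0, 0], [0, 0, 0], [0, 0, 0], [0, 0, 0], [0, 0, 0]], claw=[60, 60, 60, 60, 60])

```text
t: 22.85
eef_pos: [0.4958, 0.0611, 0.0782]
tool_rot: [-0.0, 1.0, 0.006, 0.003]
contact_force: [-2.4, 2.0, 6.0]
gripper_width: 0.818
```

```bash
python3 - <<'E'
from h import *
go((.495,.062,.078,.3))
snap('side','s20.png',crop=(150,120,350,270),scale=4)
E
```

```text
t 22.85 pos [0.4958 0.0611 0.0782] yaw 0.7 F [-2.4  2.   6. ] w 0.818 q [ 0.11  0.44 -0.43  2.08  0.29  0.68 -2.08]
(0.495, 0.062, 0.078, 0.3) dp [-0.03, -0.04, 0.01] ang [-0.01, -0.07, 0.07]
```

View pics/s20.png

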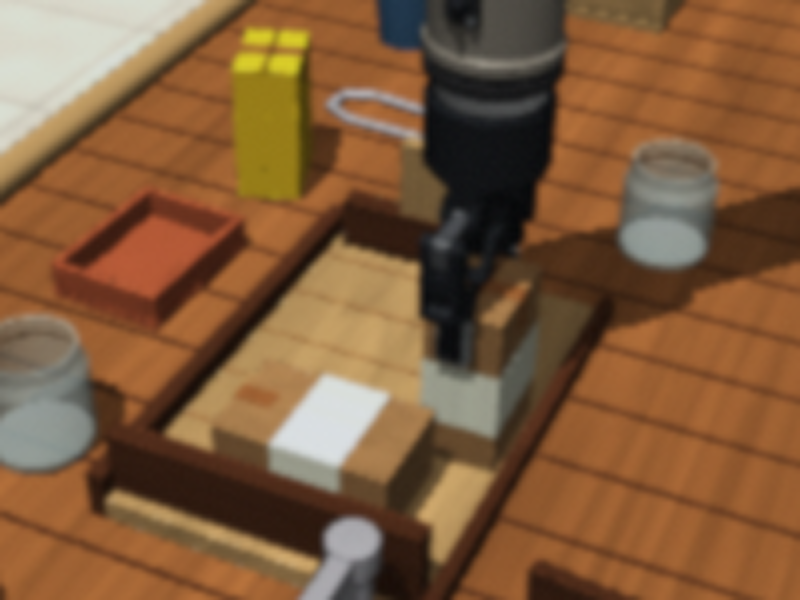

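jog_arm(dp=[[0, 0, 0], [0, 0, 0], [0, 0, 0], [0, 0, -0.8], [0, 0, -2]], angular=[[0, 0, 0], [0, 0, 0], [0, 0, 0], [0, 0, 0], [0, 0, 0]], claw=[75, 85, 85, 85, 85])

```text
t: 23.4
eef_pos: [0.4931, 0.0595, 0.1259]
tool_rot: [0.0, 1.0, 0.005, -0.0]
contact_force: [0.7, -0.2, 0.7]
gripper_width: 0.99
```

jog_arm(dp=[[0, 0, -1], [0, 0, -2.2], [-0.8, 0, -2.5], [-1.8, 0, -2.5], [-2.4, 0, -2.5]], angular=[[0, 0, 0], [0, 0, 0], [0, 0, 0], [0, 0, 0], [0, 0, 0]], claw=[85, 85, 50, 20, 0])

```text
t: 23.9
eef_pos: [0.4329, 0.059, 0.1893]
tool_rot: [0.0, 1.0, 0.005, 0.002]
contact_force: [-0.2, 0.6, -0.2]
gripper_width: 0.511
```

```bash
python3 - <<'E'
from h import *
snap('side','s21.png',crop=(150,120,350,270),scale=4)
go((.435,.06,.095,.3))
E
```

```text
t 23.95 pos [0.4307 0.0588 0.1888] yaw 0.7 F [-3.1  0.3 -0.9] w 0.418 q [ 0.2   0.17 -0.52  2.12  0.11  0.88 -1.95]
(0.435, 0.06, 0.095, 0.3) dp [0.17, -0.05, 3.75] ang [0.02, -0.01, 0.07]
```

View pics/s21.png

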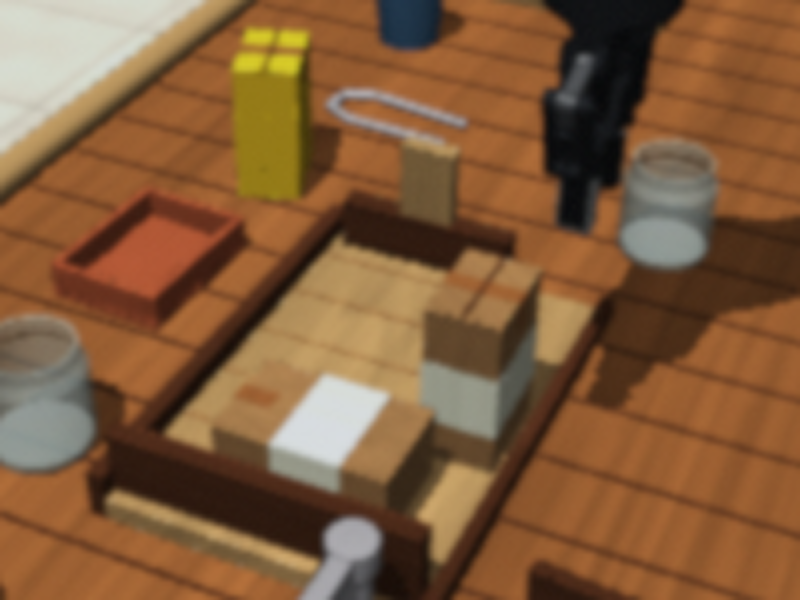

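Carton B stands square in the gutter. Tipping it the same way.

jog_arm(dp=[[0, 0, 0], [0, 0, 0.8], [0, 0, 1.8], [0, 0, 2.8], [0.1, 0, 3.7]], angular=[[0, 0, 0], [0, 0, 0], [0, 0, 0], [0, 0, 0], [0, 0, 0]], claw=[0, 0, 0, 0, 0])

```text
t: 24.45
eef_pos: [0.4379, 0.0593, 0.0955]
tool_rot: [-0.0, 1.0, 0.005, 0.002]
contact_force: [0.0, -0.2, 0.3]
gripper_width: 0.001
```

jog_arm(dp=[[0.4, 0, 0], [0.8, 0, 0], [1.2, 0, 0], [1.6, 0, 0], [2, 0, 0]], angular=[[0, 0, 0], [0, 0, 0], [0, 0, 0], [0, 0, 0], [0, 0, 0]], claw=[0, 0, 0, 0, 0])

```text
t: 24.95
eef_pos: [0.4889, 0.06, 0.0977]
tool_rot: [-0.0, 1.0, 0.005, 0.003]
contact_force: [-0.0, 0.2, 0.4]
gripper_width: -0.002
```

jog_arm(dp=[[0.25, 0, 0], [0.5, 0, 0], [0.75, 0, 0], [1, 0, 0], [1.25, 0, 0]], angular=[[0, 0, 0], [0, 0, 0], [0, 0, 0], [0, 0, 0], [0, 0, 0]], claw=[0, 0, 0, 0, 0])

```text
t: 25.45
eef_pos: [0.5187, 0.0603, 0.0969]
tool_rot: [0.0, 1.0, 0.006, 0.002]
contact_force: [0.5, 0.1, -0.2]
gripper_width: -0.002
```

jog_arm(dp=[[0.25, 0, 0], [0.5, 0, 0], [0.75, 0, 0], [1, 0, 0], [1.25, 0, 0]], angular=[[0, 0, 0], [0, 0, 0], [0, 0, 0], [0, 0, 0], [0, 0, 0]], claw=[0, 0, 0, 0, 0])

```text
t: 25.95
eef_pos: [0.5501, 0.0606, 0.097]
tool_rot: [0.0, 1.0, 0.006, 0.002]
contact_force: [0.5, -0.6, 0.3]
gripper_width: -0.002
```

```bash
python3 - <<'E'
from h import *
snap('side','s22.png',crop=(150,120,350,270),scale=4)
go()
E
```

```text
t 26.00 pos [0.5512 0.0606 0.0971] yaw 0.6 F [ 1.   0.1 -0.4] w -0.004 q [ 0.12  0.48 -0.44  1.94  0.29  0.77 -2.04]
```

View pics/s22.png

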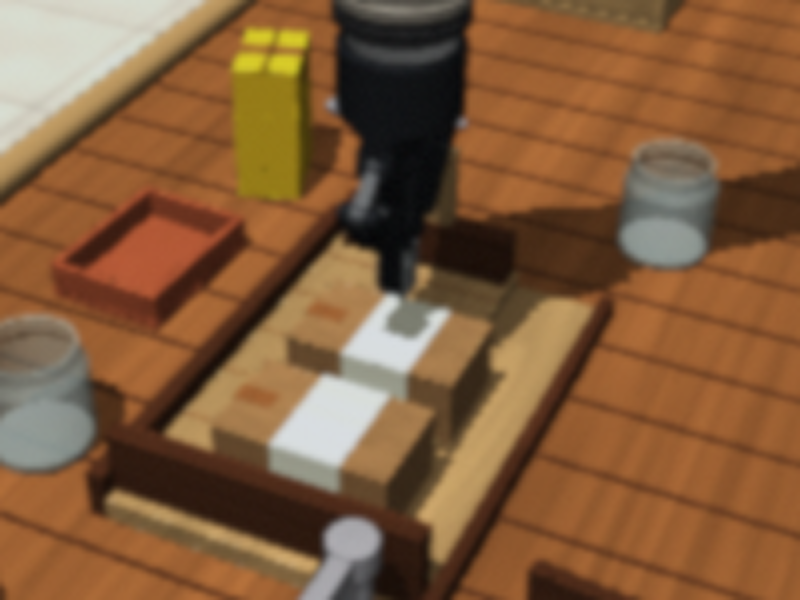

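Both cartons lie side by side. Now for the clamp bar.

jog_arm(dp=[[0, 0, -2], [0, 0, -4], [0.5, 1.5, -4], [1.2, 3.4, -4], [1.7, 5.3, -4]], angular=[[0, 0, 0], [0, 0, 0], [0, 0, 0], [0, 0, 0], [0, 0, 0]], claw=[0, 0, 30, 60, 85])

```text
t: 26.5
eef_pos: [0.5942, -0.0723, 0.1981]
tool_rot: [0.0, 1.0, 0.006, 0.003]
contact_force: [0.3, 0.5, -0.1]
gripper_width: 0.503
```

```bash
python3 - <<'E'
from h import *
snap('scene','s23.png',scale=1.5)
go((.594,-.0857,.18,.3),(.594,-.0857,.08,.3))
E
```

```text
t 26.55 pos [ 0.5953 -0.0844  0.1973] yaw 0.0 F [ 2.5 -8.3  0.5] w 0.596 q [ 0.35  0.42 -0.41  1.75  0.2   1.   -1.71]
(0.594, -0.0857, 0.18, 0.3) dp [-0.05, 0.05, 0.69] ang [0.07, -0.06, -0.05]
(0.594, -0.0857, 0.08, 0.3) dp [-0.07, 0.02, 4.69] ang [0.07, -0.06, -0.05]
```

View pics/s23.png

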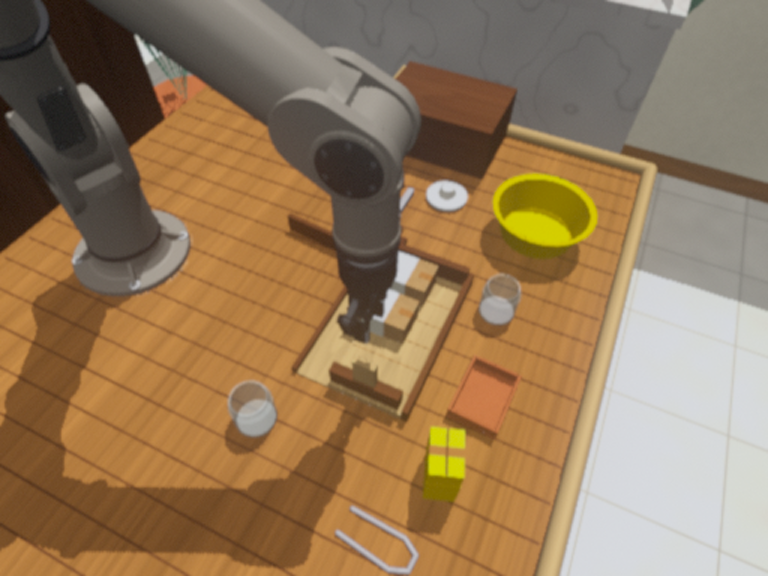

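jog_arm(dp=[[-0.05, 0, 0], [-0.05, 0, 0], [-0.05, 0, 1.5], [-0.05, 0, 3], [-0.05, 0, 4.6]], angular=[[0, 0, 0], [0, 0, 0], [0, 0, 0], [0, 0, 0], [0, 0, 0]], claw=[85, 85, 85, 85, 85], grip_force=50)

```text
t: 27.05
eef_pos: [0.5927, -0.069, 0.0818]
tool_rot: [-0.0, 1.0, 0.007, 0.003]
contact_force: [0.8, -0.0, -1.7]
gripper_width: 0.996
```

jog_arm(dp=[[0, 0, 0], [0, 0, 0], [0, 0, 0], [0, 0, 0], [0, 0, 0]], angular=[[0, 0, 0], [0, 0, 0], [0, 0, 0], [0, 0, 0], [0, 0, 0]], claw=[60, 30, 5, 5, 5])

```text
t: 27.55
eef_pos: [0.5938, -0.0721, 0.0843]
tool_rot: [0.001, 1.0, 0.005, 0.004]
contact_force: [-2.9, -1.9, 12.0]
gripper_width: 0.158
```

jog_arm(dp=[[0, 0, 0], [0, 0, 0], [0, -0.2, 0], [0, -0.6, 0], [0, -1, 0]], angular=[[0, 0, 0], [0, 0, 0], [0, 0, 0], [0, 0, 0], [0, 0, 0]], claw=[5, 5, 5, 5, 5])

```text
t: 28.05
eef_pos: [0.5938, -0.0471, 0.0843]
tool_rot: [0.0, 1.0, 0.004, 0.004]
contact_force: [0.8, -2.7, 6.3]
gripper_width: 0.155
```

```bash
python3 - <<'E'
from h import *
go((.594,.054,.08,.3))
E
```

```text
t 28.05 pos [ 0.5938 -0.0471  0.0843] yaw 0.5 F [ 0.8 -2.7  6.3] w 0.155 q [ 0.27  0.55 -0.39  1.85  0.28  0.79 -1.83]
(0.594, 0.054, 0.08, 0.3) dp [0.04, -4.04, 0.17] ang [0.01, -0.08, 0.04]
```

jog_arm(dp=[[0, -0.6, 0], [0, -1.2, 0], [0, -1.8, 0], [0, -2.4, 0], [0, -3, 0]], angular=[[0, 0, 0], [0, 0, 0], [0, 0, 0], [0, 0, 0], [0, 0, 0]], claw=[5, 5, 5, 5, 5])

```text
t: 28.55
eef_pos: [0.5937, 0.0283, 0.0844]
tool_rot: [0.0, 1.0, 0.004, 0.004]
contact_force: [3.1, -4.3, 5.3]
gripper_width: 0.16
```

jog_arm(dp=[[0, -0.2, 0], [0, -0.4, 0], [0, -0.6, 0], [0, -0.7, 0], [0, -0.8, 0]], angular=[[0, 0, 0], [0, 0, 0], [0, 0, 0], [0, 0, 0], [0, 0, 0]], claw=[5, 5, 5, 5, 5])

```text
t: 29.05
eef_pos: [0.5937, 0.0472, 0.0843]
tool_rot: [0.001, 1.0, 0.004, 0.004]
contact_force: [3.6, -4.2, 8.0]
gripper_width: 0.155
```

```bash
python3 - <<'E'
from h import *
go((.594,.054,.08,.3))
snap('side','s24.png',crop=(150,120,350,270),scale=4)
E
```

```text
t 29.05 pos [0.5937 0.0472 0.0843] yaw 0.5 F [ 3.6 -4.2  8. ] w 0.155 q [ 0.11  0.55 -0.39  1.85  0.29  0.79 -2.  ]
(0.594, 0.054, 0.08, 0.3) dp [0.01, -0.27, 0.17] ang [0.01, -0.1, 0.04]
```

View pics/s24.png

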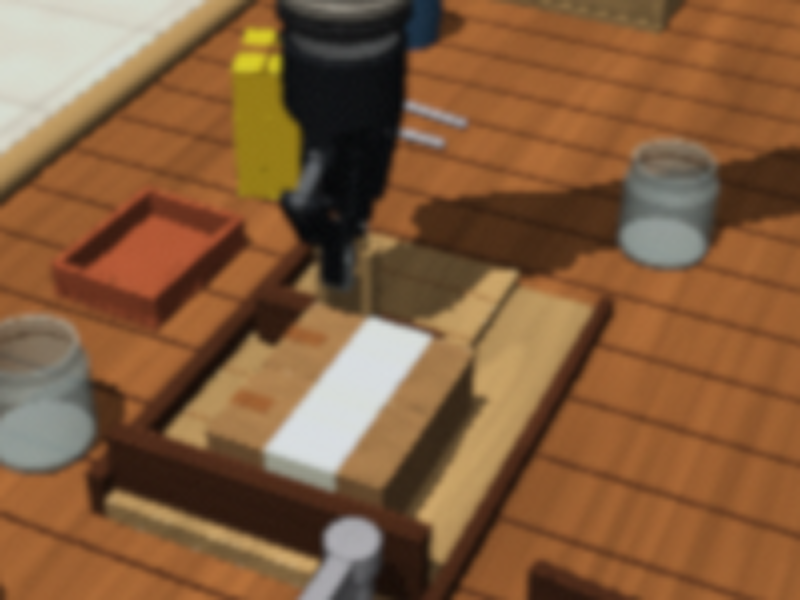

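Nearly snug. I'm creeping forward and watching the force.

jog_arm(dp=[[0, -0.1, 0], [0, -0.2, 0], [0, -0.25, 0], [0, -0.28, 0], [0, -0.28, 0]], angular=[[0, 0, 0], [0, 0, 0], [0, 0, 0], [0, 0, 0], [0, 0, 0]], claw=[5, 5, 5, 5, 5])

```text
t: 29.6
eef_pos: [0.5937, 0.0543, 0.0843]
tool_rot: [0.0, 1.0, 0.004, 0.004]
contact_force: [4.1, -4.0, 7.7]
gripper_width: 0.16
```

jog_arm(dp=[[0, -0.04, 0], [0, -0.08, 0], [0, -0.08, 0], [0, -0.08, 0], [0, -0.08, 0]], angular=[[0, 0, 0], [0, 0, 0], [0, 0, 0], [0, 0, 0], [0, 0, 0]], claw=[5, 5, 5, 5, 5])

```text
t: 30.1
eef_pos: [0.5937, 0.0548, 0.0843]
tool_rot: [0.001, 1.0, 0.004, 0.004]
contact_force: [2.4, -6.4, 9.6]
gripper_width: 0.153
```

jog_arm(dp=[[0, -0.05, 0], [0, -0.05, 0], [0, -0.05, 0], [0, -0.05, 0], [0, -0.05, 0]], angular=[[0, 0, 0], [0, 0, 0], [0, 0, 0], [0, 0, 0], [0, 0, 0]], claw=[5, 5, 5, 5, 5])

```text
t: 30.6
eef_pos: [0.5937, 0.0548, 0.0843]
tool_rot: [0.002, 1.0, 0.003, 0.004]
contact_force: [4.3, -8.9, 10.3]
gripper_width: 0.15
```

jog_arm(dp=[[0, -0.05, 0], [0, -0.05, 0], [0, -0.05, 0], [0, -0.05, 0], [0, -0.05, 0]], angular=[[0, 0, 0], [0, 0, 0], [0, 0, 0], [0, 0, 0], [0, 0, 0]], claw=[5, 5, 5, 5, 5])

```text
t: 31.1
eef_pos: [0.5937, 0.0548, 0.0843]
tool_rot: [0.003, 1.0, 0.003, 0.004]
contact_force: [3.4, -11.9, 11.1]
gripper_width: 0.159
```

About 2.7 N per 1.25 mm, so another 2.5 mm of command gives about 17 N.

jog_arm(dp=[[0, -0.05, 0], [0, -0.1, 0], [0, -0.11, 0], [0, -0.11, 0], [0, -0.11, 0]], angular=[[0, 0, 0], [0, 0, 0], [0, 0, 0], [0, 0, 0], [0, 0, 0]], claw=[5, 5, 5, 5, 5])

```text
t: 31.6
eef_pos: [0.5937, 0.0548, 0.0843]
tool_rot: [0.004, 1.0, 0.002, 0.004]
contact_force: [2.7, -18.1, 12.7]
gripper_width: 0.156
```

```bash
python3 - <<'E'
from h import *
go()
snap('wrist','w9.png')
E
```

```text
t 31.60 pos [0.5937 0.0548 0.0843] yaw 0.2 F [  2.7 -18.1  12.7] w 0.156 q [ 0.09  0.55 -0.39  1.85  0.3   0.79 -2.02]
```

View pics/w9.png

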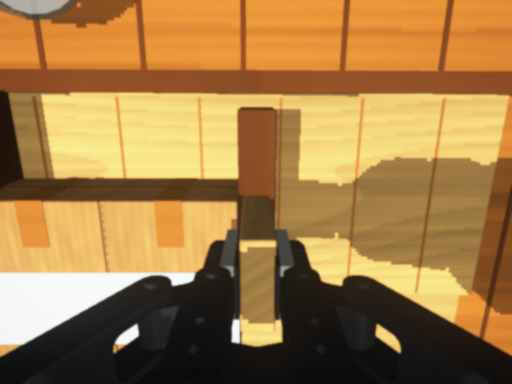

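The jaw is at 0.1405 with an 18 N press, and the cartons are flush with no gaps. I'm releasing from under load so the bar isn't pulled back.

jog_arm(dp=[[0, 0, 0], [0, 0, 0], [0, 0.2, 0], [0, 0.3, 0], [0, 0.3, -1]], angular=[[0, 0, 0], [0, 0, 0], [0, 0, 0], [0, 0, 0], [0, 0, 0]], claw=[50, 85, 85, 85, 85])

```text
t: 32.15
eef_pos: [0.5881, 0.0543, 0.1042]
tool_rot: [0.001, 1.0, 0.006, -0.002]
contact_force: [-0.4, 0.5, 0.2]
gripper_width: 0.983
```

jog_arm(dp=[[0, 0, -1.5], [0, 0, -3], [0, 0, -4.5], [-0.5, -0.5, -5.5], [-1.5, -2, -5.5]], angular=[[0, 0, 0], [0, 0, 0], [0, 0, 0], [0, 0, 0], [0, 0, 0]], claw=[85, 85, 60, 30, 0])

```text
t: 32.65
eef_pos: [0.5557, 0.1022, 0.2482]
tool_rot: [0.0, 1.0, 0.002, 0.005]
contact_force: [0.4, 0.9, -1.4]
gripper_width: 0.508
```

```bash
python3 - <<'E'
from h import *
go((.446,.325,.25,.3),(.446,.325,.07,.3))
snap('scene','s25.png',crop=(180,120,340,280),scale=3.7)
snap('side','s26.png',crop=(150,120,350,270),scale=4)
E
```

```text
t 32.65 pos [0.5557 0.1022 0.2482] yaw 0.2 F [ 0.4  0.9 -1.4] w 0.508 q [ 0.1   0.31 -0.48  1.79  0.17  1.07 -2.01]
(0.446, 0.325, 0.25, 0.3) dp [-4.36, -8.93, -0.12] ang [0.0, -0.12, -0.02]
(0.446, 0.325, 0.07, 0.3) dp [-4.43, -8.93, 7.08] ang [0.0, -0.12, -0.02]
```

View pics/s25.png

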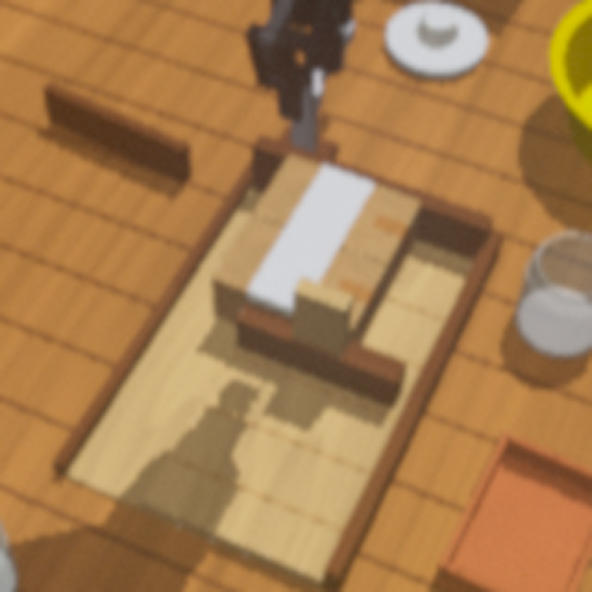

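View pics/s26.png

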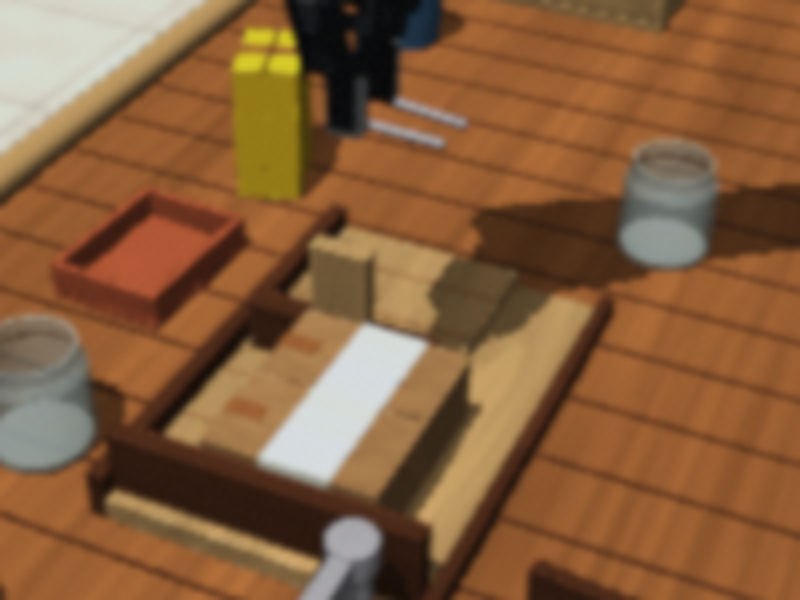

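The bar holds snug. Now the lever, from its −x side.

jog_arm(dp=[[-0.9, -1.6, 0], [-1.8, -3.2, 0], [-2.7, -5, 0], [-3.6, -6.8, 0], [-4.4, -8.4, 0]], angular=[[0, 0, 0], [0, -0.1, 0], [0, -0.1, 0], [0, -0.1, 0], [0, -0.1, 0]], claw=[0, 0, 0, 0, 0])

```text
t: 33.25
eef_pos: [0.4382, 0.3157, 0.2439]
tool_rot: [0.0, 1.0, 0.006, -0.003]
contact_force: [1.0, 0.2, 0.3]
gripper_width: -0.002
```

jog_arm(dp=[[0, 0, 0], [0, 0, 0], [0, 0, 1.5], [0, 0, 3], [0, 0, 4]], angular=[[0, 0, 0], [0, 0, 0], [0, 0, 0], [0, 0, 0], [0, 0, 0]], claw=[0, 0, 0, 0, 0])

```text
t: 33.75
eef_pos: [0.4398, 0.3107, 0.1415]
tool_rot: [0.001, 1.0, 0.004, -0.004]
contact_force: [0.7, 0.3, -1.0]
gripper_width: -0.003
```

```bash
python3 - <<'E'
from h import *
go((.446,.320,.07,.3))
snap('side','s27.png',crop=(150,150,350,300),scale=4)
E
```

```text
t 33.75 pos [0.4398 0.3107 0.1415] yaw 0.5 F [ 0.7  0.3 -1. ] w -0.003 q [-0.28  0.42 -0.56  1.93  0.28  0.87 -2.55]
(0.446, 0.32, 0.07, 0.3) dp [0.27, -0.38, 2.86] ang [0.03, 0.08, 0.03]
```

View pics/s27.png

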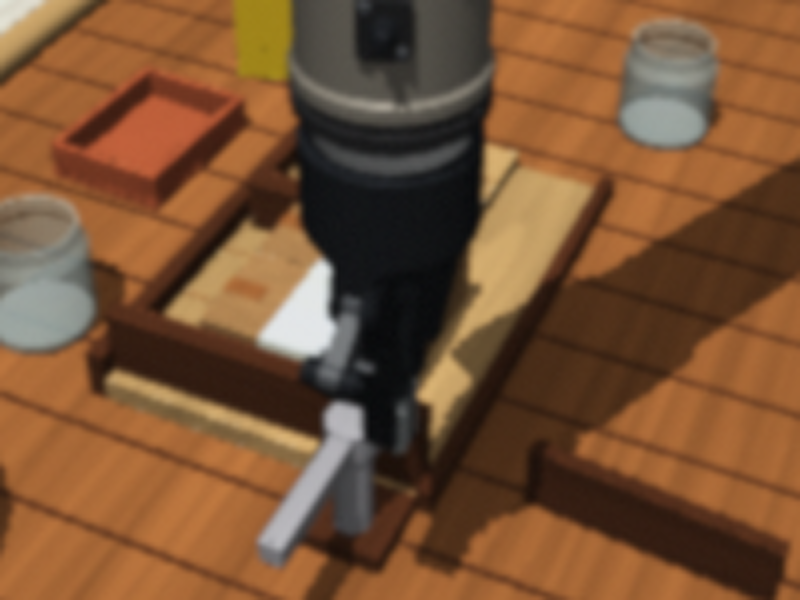

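jog_arm(dp=[[0, -0.3, 0.6], [0, -0.4, 1.2], [0, -0.4, 1.8], [0, -0.4, 2.4], [0, -0.4, 2.85]], angular=[[0, 0, 0], [0, 0, 0], [0, 0, 0], [0, 0, 0], [0, 0, 0]], claw=[0, 0, 0, 0, 0])

```text
t: 34.3
eef_pos: [0.4389, 0.3233, 0.0716]
tool_rot: [0.0, 1.0, 0.005, -0.003]
contact_force: [0.4, 0.7, 0.7]
gripper_width: 0.0
```

```bash
python3 - <<'E'
from h import *
ax=np.array([.4835,.2585]); T=[]
for th in (90,75,60,45,30,15,0,-3):
    t=np.radians(th); r=.062; o=.021
    p=ax+r*np.array([np.cos(t),np.sin(t)])-o*np.array([np.sin(t),-np.cos(t)]); T.append((p[0].round(4),p[1].round(4),.072,.3))
go(*T)
E
```

```text
t 34.30 pos [0.4389 0.3233 0.0716] yaw 0.6 F [0.4 0.7 0.7] w 0.000 q [-0.34  0.53 -0.51  1.96  0.37  0.75 -2.63]
(np.float64(0.4625), np.float64(0.3205), 0.072, 0.3) dp [0.94, 0.12, -0.02] ang [0.01, 0.07, 0.07]
(np.float64(0.4793), np.float64(0.3238), 0.072, 0.3) dp [1.61, -0.0, -0.03] ang [0.01, 0.07, 0.07]
(np.float64(0.4963), np.float64(0.3227), 0.072, 0.3) dp [2.29, 0.05, -0.03] ang [0.01, 0.07, 0.07]
(np.float64(0.5125), np.float64(0.3172), 0.072, 0.3) dp [2.94, 0.28, -0.03] ang [0.01, 0.07, 0.07]
(np.float64(0.5267), np.float64(0.3077), 0.072, 0.3) dp [3.5, 0.66, -0.04] ang [0.01, 0.07, 0.07]
(np.float64(0.538), np.float64(0.2948), 0.072, 0.3) dp [3.95, 1.18, -0.04] ang [0.01, 0.07, 0.07]
(np.float64(0.5455), np.float64(0.2795), 0.072, 0.3) dp [4.24, 1.8, -0.04] ang [0.01, 0.07, 0.07]
(np.float64(0.5465), np.float64(0.2762), 0.072, 0.3) dp [4.28, 1.93, -0.04] ang [0.01, 0.07, 0.07]
```

jog_arm(dp=[[0.5, 0.1, 0], [0.95, 0.1, 0], [1.6, 0, 0], [2.3, 0.05, 0], [2.9, 0.3, 0]], angular=[[0, 0, 0], [0, 0, 0], [0, 0, 0], [0, 0, 0], [0, 0, 0]], claw=[0, 0, 0, 0, 0])

```text
t: 34.8
eef_pos: [0.5125, 0.3175, 0.0729]
tool_rot: [-0.0, 1.0, 0.006, -0.003]
contact_force: [-4.3, 0.4, -0.1]
gripper_width: 0.0
```

```bash
python3 - <<'E'
from h import *
go((.5267,.3077,.072,.3),(.538,.2948,.072,.3),(.5455,.281,.072,.3),(.547,.276,.072,.3))
E
```

```text
t 34.80 pos [0.5125 0.3175 0.0729] yaw 0.6 F [-4.3  0.4 -0.1] w 0.000 q [-0.29  0.6  -0.49  1.83  0.37  0.81 -2.53]
(0.5267, 0.3077, 0.072, 0.3) dp [0.56, 0.4, 0.03] ang [-0.01, 0.07, 0.07]
(0.538, 0.2948, 0.072, 0.3) dp [1.01, 0.92, 0.03] ang [-0.01, 0.07, 0.07]
(0.5455, 0.281, 0.072, 0.3) dp [1.3, 1.47, 0.03] ang [-0.01, 0.07, 0.07]
(0.547, 0.276, 0.072, 0.3) dp [1.36, 1.67, 0.03] ang [-0.01, 0.07, 0.07]
```

jog_arm(dp=[[0.3, 0.2, 0], [0.6, 0.4, 0], [1, 0.9, 0], [1.3, 1.4, 0], [1.35, 1.6, 0]], angular=[[0, 0, 0], [0, 0, 0], [0, 0, 0], [0, 0, 0], [0, 0, 0]], claw=[0, 0, 0, 0, 0])

```text
t: 35.3
eef_pos: [0.5464, 0.2798, 0.0729]
tool_rot: [-0.003, 1.0, 0.005, -0.002]
contact_force: [-2.6, 16.3, -6.8]
gripper_width: 0.005
```

jog_arm(dp=[[0, 0.1, 0], [0, 0.2, 0], [0, 0.2, 0], [0, 0.2, 0], [0, 0.2, 0]], angular=[[0, 0, 0], [0, 0, 0], [0, 0, 0], [0, 0, 0], [0, 0, 0]], claw=[0, 0, 0, 0, 0])

```text
t: 35.8
eef_pos: [0.5462, 0.2797, 0.0731]
tool_rot: [-0.006, 1.0, 0.008, -0.001]
contact_force: [0.3, 18.4, -9.7]
gripper_width: 0.0
```

The stop is reached (18 N). Backing off, lifting clear and looking.

jog_arm(dp=[[0, -0.8, 0], [0, -1.2, -0.5], [0, -1.2, -2], [0, -1.2, -4], [0, -1.2, -6]], angular=[[0, 0, 0], [0, 0, 0], [0, 0, 0], [0, 0, 0], [0, 0, 0]], claw=[0, 0, 0, 0, 0])

```text
t: 36.3
eef_pos: [0.5469, 0.3006, 0.2247]
tool_rot: [0.001, 1.0, 0.005, -0.002]
contact_force: [-0.0, -0.1, 0.1]
gripper_width: -0.001
```

jog_arm(dp=[[-1, 0, -1], [-2, 0, -2], [-3, 0.5, -2], [-4, 1, -2], [-4, 1, -2]], angular=[[0, 0, 0], [0, 0, 0], [0, 0, 0], [0, 0, 0], [0, 0, 0]], claw=[0, 0, 0, 0, 0])

```text
t: 36.8
eef_pos: [0.4451, 0.2739, 0.2742]
tool_rot: [0.001, 1.0, 0.005, -0.002]
contact_force: [0.6, 0.8, 0.3]
gripper_width: -0.001
```

```bash
python3 - <<'E'
from h import *
go()
c=snap('scene','s28.png',scale=1.5)
snap('side','s29.png',crop=(130,130,350,295),scale=3.6)
E
```

```text
t 36.80 pos [0.4451 0.2739 0.2742] yaw 0.6 F [0.6 0.8 0.3] w -0.001 q [-0.15  0.24 -0.61  1.83  0.15  1.12 -2.37]
```

View pics/s28.png

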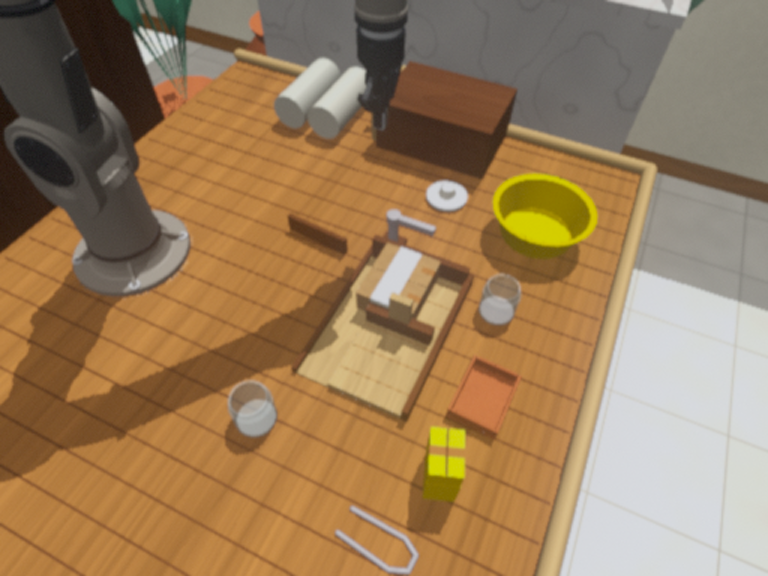

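View pics/s29.png

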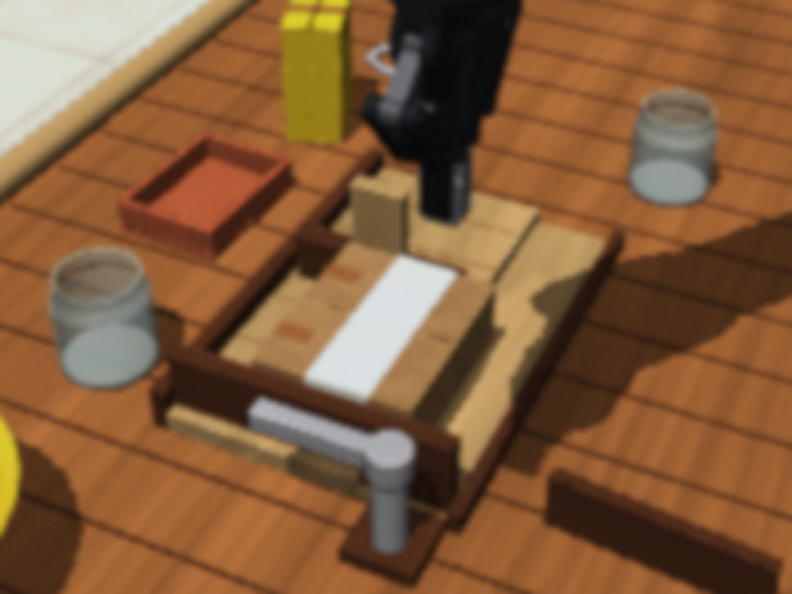

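The lever lies along rack +x, tip at about (432,230). The cartons and bar are flush and the other items are where they stood.

```bash
python3 - <<'E'
from h import *
print(hand_in())
E
```

```text
the job is handed in; nothing more can be done
None
```

Both tall soap cartons are stowed, the clamp bar is pressed up, and the lock handle is back to locked. I handed the job in at about 37 s. Only two cartons were there; I left the yellow look-alike alone.

- **Sequence:** I swung the lock open to its stop and drew the clamp bar back to its stop. I stood each carton in the gutter and tipped it onto the deck on a broad face. Then I slid the bar up with an 18 N press, to about 0.1405 against the 0.14 given as snug for two cartons. Last, I swung the lever back to its locked stop, pushing with 18 N.
- **Last checks:** the final pictures show both cartons flat, side by side and flush with the end board and bar. The lever lies along the rack, the gripper is clear, and the jars, soap dish, tongue scraper and incense holder have not moved.
- **Worth knowing:**
  - Opening the lock, the force against its stop briefly read about 34 N sideways (38 N in all), close to the 40 N limit.
  - When I gripped the tab for the final slide, the bar shifted about 14 mm forward. It had already been all the way back by then.
- **Not checked:** I judged the final lever and bar positions from the pictures and the arm's contact readings, not by a separate measurement. No other check failed or disagreed.

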